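# Load a welded stand and check its foot seam with a spring probe

### The job

Load the welded stand by gently setting the second steel plate squarely on the plate that already lies on it, edges flush, and let go. Then take the spring probe from its inclined rest and, with its ball pressed lightly into the corner seam at the front foot of the stand, below the overhang, guide it slowly (about 4 cm a second) along the whole seam from the left end to the right end as the robot sees it, without pressing the spring to its stop. Lay the probe back home in its rest, leave the plates square on the stand and do not disturb the other things.

Things in the scene. Friction and masses are not known exactly. Their poses are not given: they have to be found in the camera images.
- stand: fixed welded steel stand. Foot plate 160 mm long, 10 mm thick (x -55 to +45 mm); on it an upright web 130 mm long (x -15 to +25), 60 mm tall; on top a table plate 130 x 52 x 8 mm (x -27 to +25), top 78 mm high, overhanging the web's front by 12 mm. Origin at the underside, z up, y along the web; its front (-x, with the seam) faces roughly to the robot
- lower_plate: flat steel plate 50 x 130 x 15 mm already lying on the stand's table (centred at x = -1 mm of the stand); loose. Origin at the centre of its underside, y along its length, z up
- plate: second, equal steel plate 50 x 130 x 15 mm (about 0.6 kg) lying on the work surface, long side roughly across the robot's view. Origin at the centre of its underside, y along its length, z up
- probe: loose spring probe: square grey handle 22 x 22 x 100 mm with black grip rings and a 4 mm button at its tail, and a thin steel nose that ends in a ball. Origin on the axis at the nose end of the handle (shoulder); z along the axis to the tail. It leans in the rest, tail to the robot, 29 degrees from vertical
- probe_ball (a point): centre of the ball at the end of the nose, 24 mm below the shoulder along the axis when free
- probe_grip (a point): middle of the probe's grip rings, on the axis 70 mm above the shoulder: take it here, across two flat sides
- rest: fixed grey rest for the probe, foot 85 x 70 x 8 mm. Origin at the underside below the trough's foot (12 mm behind it), z up, x the way the nose points seen from above
- cradle: inclined open trough of the rest. Origin: where the probe's origin lies when home. z up along the trough (29 degrees from vertical, leaning to the robot), x out of its open side. Floor 11 mm below the axis; side walls 28 mm apart inside, up to z = 34 mm; open at +x and the top. A forked foot at z = 0 carries the handle's shoulder, the nose hangs through its 16 mm slot
- probe_tip (a joint): how far the probe's nose is pressed in, m: 0 free, 0.012 at the stop; spring 1 N at the start and 250 N/m
- seam0 (a point): the left end of the seam, seen from the robot (points 18 mm apart): where the ball's centre is when it sits in the corner, 4 mm in front of the web and 4 mm above the foot plate
- seam1 (a point): the point 2 of 7 of the seam, seen from the robot (points 18 mm apart): where the ball's centre is when it sits in the corner, 4 mm in front of the web and 4 mm above the foot plate
- seam2 (a point): the point 3 of 7 of the seam, seen from the robot (points 18 mm apart): where the ball's centre is when it sits in the corner, 4 mm in front of the web and 4 mm above the foot plate
- seam3 (a point): the point 4 of 7 of the seam, seen from the robot (points 18 mm apart): where the ball's centre is when it sits in the corner, 4 mm in front of the web and 4 mm above the foot plate
- seam4 (a point): the point 5 of 7 of the seam, seen from the robot (points 18 mm apart): where the ball's centre is when it sits in the corner, 4 mm in front of the web and 4 mm above the foot plate
- seam5 (a point): the point 6 of 7 of the seam, seen from the robot (points 18 mm apart): where the ball's centre is when it sits in the corner, 4 mm in front of the web and 4 mm above the foot plate
- seam6 (a point): the right end of the seam, seen from the robot (points 18 mm apart): where the ball's centre is when it sits in the corner, 4 mm in front of the web and 4 mm above the foot plate
- tape_roll: roll of masking tape lying flat, 62 x 66 x 19 mm; bystander
- torque_meter: grey hand meter with a dial, 66 x 118 x 37 mm; bystander
- screwdriver: screwdriver with a red handle, 187 mm long, lying near the front edge; bystander
- housing_dark: black moulded housing, 40 x 63 x 16 mm; bystander

How it is judged:
On the way, in this order (a step that is already met when the one before it is completed fails the run):
1. the second plate lies squarely on the first and is let go (x of plate in the frame of lower_plate between -0.005 and 0.005 m and y of plate in the frame of lower_plate between -0.005 and 0.005 m and z of plate in the frame of lower_plate between 0.013 and 0.017 m and angle between the y axis of plate and the y axis of lower_plate, either way round below 0.08 rad and x of lower_plate in the frame of stand between -0.011 and 0.009 m and y of lower_plate in the frame of stand between -0.01 and 0.01 m and angle between the y axis of lower_plate and the y axis of stand, either way round below 0.12 rad and contact force between the fingers and plate below 0.1 N), for 0.2 s.
2. the probe's ball, its spring pressed in, is at the left end of the seam (distance between probe_ball and seam0 below 0.0065 m and value of joint probe_tip above 0.001 m and contact force between probe and stand above 0.2 N), for 0.02 s.
3. the probe's ball, its spring pressed in, is at the point 2 of 7 of the seam (distance between probe_ball and seam1 below 0.0065 m and value of joint probe_tip above 0.001 m and contact force between probe and stand above 0.2 N), for 0.02 s.
4. the probe's ball, its spring pressed in, is at the point 3 of 7 of the seam (distance between probe_ball and seam2 below 0.0065 m and value of joint probe_tip above 0.001 m and contact force between probe and stand above 0.2 N), for 0.02 s.
5. the probe's ball, its spring pressed in, is at the point 4 of 7 of the seam (distance between probe_ball and seam3 below 0.0065 m and value of joint probe_tip above 0.001 m and contact force between probe and stand above 0.2 N), for 0.02 s.
6. the probe's ball, its spring pressed in, is at the point 5 of 7 of the seam (distance between probe_ball and seam4 below 0.0065 m and value of joint probe_tip above 0.001 m and contact force between probe and stand above 0.2 N), for 0.02 s.
7. the probe's ball, its spring pressed in, is at the point 6 of 7 of the seam (distance between probe_ball and seam5 below 0.0065 m and value of joint probe_tip above 0.001 m and contact force between probe and stand above 0.2 N), for 0.02 s.
8. the probe's ball, its spring pressed in, is at the right end of the seam (distance between probe_ball and seam6 below 0.0065 m and value of joint probe_tip above 0.001 m and contact force between probe and stand above 0.2 N), for 0.02 s.
At the end, for the whole second after the job is handed in: The second plate lies flat on the first with edges flush within 5 mm and 0.08 rad, the first still lies on the stand's table (within 10 mm of its centre, 0.12 rad); the probe lies home in the trough of its rest, shoulder within 12 mm of the foot and axis within 0.25 rad; all at rest (x of plate in the frame of lower_plate between -0.005 and 0.005 m and y of plate in the frame of lower_plate between -0.005 and 0.005 m and z of plate in the frame of lower_plate between 0.013 and 0.017 m and angle between the y axis of plate and the y axis of lower_plate, either way round below 0.08 rad and x of lower_plate in the frame of stand between -0.011 and 0.009 m and y of lower_plate in the frame of stand between -0.01 and 0.01 m and angle between the y axis of lower_plate and the y axis of stand, either way round below 0.12 rad and distance between probe and cradle below 0.012 m and angle between the z axis of probe and the z axis of cradle, either way round below 0.25 rad and linear speed of each of probe, plate below 0.02 m/s); the robot touches nothing.
It fails at once if the plate is let go more than 10 mm above the other (contact force between the fingers and plate below 0.05 N and z of plate in the frame of lower_plate above 0.025 m).
It fails at once if the probe moves faster than 120 mm/s while it touches the stand (contact force between probe and stand above 0.2 N and linear speed of probe above 0.12 m/s).
It fails at once if the probe's spring is pressed to its stop (value of joint probe_tip above 0.0115 m).
It fails at once if a bystander is pushed more than 25 mm (distance of any of tape_roll, torque_meter, screwdriver, housing_dark from where it was at the start of the episode above 0.025 m).
It also fails if it takes over 61 s, if anything falls off the work surface, if the arm or the gripper's body presses on something with over 40 N, if the wrist force passes 120 N, or if a joint passes its speed limit or range.

### The arm

A 6-joint arm with a two-finger parallel gripper is mounted at the origin on a cart in front of the work surface, level with it; the furniture and walls round the work are solid. World frame = base frame: x ahead of the robot, y to its left, z up, the work surface at z = 0. Lengths are in m, angles in rad, forces in N, time in s.
With the tool pointing down it reaches from about 0.35 to 0.925 m from the base axis. Payload 6.4 kg.
Tool frame: the origin (TCP) lies midway between the tips of the shut fingers; the grasp point (between the pads) lies 19 mm behind it; z points along the fingers, y is the line along which they close (so a half turn about z gives the same grasp; the last joint's range is limited). The gripper opens to 85 mm and grips with 20 to 120 N. Pads are 22 mm wide; open, the fingers measure 114 mm over their backs; the gripper's body (76 mm by 85 mm) begins 54 mm behind the grasp point. The pads swing forward as they close: fully open they stand 13 mm farther back than shut.
Start: joints at [-1.33, 0.245, 1.558, -0, 1.339, -0.174], TCP at [0.262, -0.595, 0.231] pointing down, gripper open.
Joint ranges: [-3.13, 3.13], [-1.02, 2.26], [0.13, 2.54], [-0.95, 4.09], [0.21, 2.88], [-2.74, 2.74]. Speed limits (rad/s): [2.57, 2.57, 3.14, 3.14, 3.14, 3.14].

### API

Orientations are given as a unit quaternion [w, x, y, z].
In Python, from workcell import arm gives the robot as it stands.
- The arm moves only by the tool step_arm, never from a script. Its argument "steps" is a list of rows, each an object of numbers: "hand": the closure, from -1 (fully open) to 1 (shut); "dx", "dy", "dz": the shift along the tool's x, y, z in m; "yaw": the turn about the tool's z in degrees. A call has 1 to 20 rows; each row is the pose to reach, as a shift and turn from the pose commanded when the call began, along the tool's axes at that moment; what a row does not reach only later rows make up. A row lasts 1/12 s, in which the tool goes at most 41.7 mm and 7.16 degrees, less where a joint would pass 70% of its speed; a pose out of reach is approached as far as the arm can. A call with a gripper value outside its range is refused whole. The fingers move at their own pace and stop on an object; "force" is the grip in N (left out, the last holds). Time passes only in rows, so rows that repeat a pose let the fingers close. It gives the time, the measured TCP pose, the force, the opening and the grip force at its end, in the units of the state.
- arm.state(): the state, without advancing time (a new reading comes with each control period).
- arm.read_camera(name): name is "scene" or "top"; returns a dict with "pixels" (420x560x3 uint8, red, green, blue), "depth" (420x560 float32, m along the optical axis (not along the pixel's ray), 0 where there is no reading), "camera_matrix" (3x3 intrinsics, pixels), "k1" (the pictures are not rectified: a ray, as slopes to the right and down, at radius r is drawn at 1 + k1 r^2 times it, then the intrinsics apply), "rvec" (rotation vector, rad) and "tvec" (3), from world to camera coordinates, as OpenCV has them. Camera axes: x right, y down, z forward; pixel columns grow to the right and rows downward; lengths in m; the calibration is good to about 2 mm. A picture is of the moment at which its call begins.
- arm.sign_off(): hands the job in; it is judged then, once.
Trained networks look in the newest picture that a camera, given by its name, has taken for a name from the list of things; names that differ only in an ending like _2 or _b are one class to them, and where a whole thing is asked for, a point or a joint stands for the part that bears it (a point fixed in the world has none). Each returns a list of dicts, best first, with "conf" (0 to 1); they miss things now and then, are a little off and sometimes report something else, mostly with a low value. They report only what shows in the picture. A call takes as long as a camera call.
- arm.silhouettes(camera, query): "region" (420x560 bool, what is visible of it) and "point" ([column, row] in pixels, amid what is visible of it).
The state is a dict: "time_s": time; "joint_positions": joint angles; "dq": joint speeds; "effort": joint torques, N m; "ee_pos": TCP position; "tcp_rot": TCP orientation; "ft_force": force on the tool from outside, world axes, zero at the start; "ft_torque": the same for the moment, N m; "opening": finger opening in m; "finger_force": force on a finger pad.
Only numpy, scipy, OpenCV 4.12 (cv2) and the standard library are available. Lean on these libraries where they do the work, as an engineer would, in place of code of your own. Each camera call takes 0.05 s, during which the arm holds its last target. There are 200 camera calls.

## Working session

There is one attempt and no reset: what is moved stays moved. The work goes in short steps, Python scripts to look and compute and a tool call to move; the robot and the scene stay as the last step left them, time stands still between calls to the robot, and variables do not carry over. Pictures are saved under pics/ and viewed, at most 10 in all, crops included, and the job is handed in when it is done.

Besides the shell and the picture viewer there is one more tool, called in YAML: its name, and indented under it one key for each argument. step_arm: Moves the arm, as the interface text tells. Its arguments: {"type":"object","properties":{"steps":{"type":"array"},"force":{"type":"number"}},"required":["steps"]}

```bash
mkdir -p pics; ls; cat > h.py <<'E'
import numpy as np, cv2
from workcell import arm
np.set_printoptions(precision=4,suppress=True)
def cloud(c):
    K=c["camera_matrix"];k1=c["k1"];d=c["depth"]
    H,W=d.shape
    u,v=np.meshgrid(np.arange(W),np.arange(H))
    p=np.stack([u,v],-1).reshape(-1,1,2).astype(np.float64)
    n=cv2.undistortPoints(p,np.array(K,float),np.array([k1,0,0,0,0.])).reshape(H,W,2)
    P=np.dstack([n[...,0]*d,n[...,1]*d,d])
    R=cv2.Rodrigues(np.array(c["rvec"],float))[0]
    w=(P-np.array(c["tvec"]).ravel())@R
    w[d<=0]=np.nan
    return w
E
python3 - <<'E'
from h import *
s=arm.state(); print(s)
for n in("scene","top"):
    c=arm.read_camera(n); cv2.imwrite(f"pics/{n}0.png",c["pixels"][...,::-1])
    w=cloud(c); np.save(f"{n}0.npy",w); print(n,c["tvec"],c["rvec"],c["k1"],c["camera_matrix"])
    for q in["stand","lower_plate","plate","probe","rest","tape_roll","torque_meter","screwdriver","housing_dark"]:
        for r in arm.silhouettes(n,q)[:2]:
            m=r["region"]; P=w[m]; P=P[~np.isnan(P[:,0])]
            print(q,round(r["conf"],2),np.round(r["point"]),m.sum(),np.median(P,0),np.percentile(P,[3,97],axis=0).ravel() if len(P) else'')
            np.save(f"m_{n}_{q}.npy",m) if r["conf"]>.5 else 0
E
```

```text
pics
{'time_s': 0.0, 'joint_positions': array([-1.3301,  0.2458,  1.559 ,  0.    ,  1.3387, -0.1741]), 'dq': array([ 0.0013,  0.0013, -0.0008,  0.0018,  0.0015,  0.0024]), 'effort': array([  0.0008, -42.9509, -32.6125,  -0.0001,   0.0054,   0.    ]), 'ee_pos': array([ 0.2618, -0.5943,  0.2302]), 'tcp_rot': array([-0.001 ,  0.9786,  0.2059, -0.    ]), 'ft_force': array([-0.172 , -0.1823, -0.37  ]), 'ft_torque': array([0.0298, 0.033 , 0.0199]), 'finger_force': 0.0, 'opening': 0.08570290521088138}
scene [0.4797 0.2242 0.7322] [ 0.501  -2.562   1.3526] -0.07201876421872987 [[385.0228   0.     278.9698]
 [  0.     385.0228 206.0458]
 [  0.       0.       1.    ]]
stand 0.6 [237. 244.] 1730 [0.6359 0.031  0.0116] [ 0.5982 -0.0829  0.0017  0.6853  0.0662  0.0756]
lower_plate 0.59 [226. 216.] 866 [0.6489 0.0008 0.0917] [ 0.6235 -0.0745  0.0767  0.6811  0.0526  0.0936]
plate 0.96 [267. 307.] 1426 [0.4789 0.1607 0.0146] [ 0.4511  0.0971 -0.0001  0.5107  0.2155  0.0169]
plate 0.17 [235. 238.] 1709 [0.6355 0.0302 0.0116] [ 0.5981 -0.0844  0.003   0.6818  0.0662  0.0755]
rest 0.87 [316. 223.] 688
[... 1770 characters left out ...]
] [ 0.4311 -0.1915  0.004   0.5112 -0.1252  0.0711]
rest 0.42 [263. 143.] 1572 [ 0.6531 -0.0159  0.0931] [ 0.6266 -0.0773  0.0836  0.6804  0.0447  0.0968]
tape_roll 0.62 [259. 241.] 547 [ 0.4666 -0.002   0.0183] [ 0.4393 -0.0293 -0.0018  0.4965  0.027   0.0229]
torque_meter 0.57 [367. 154.] 1625 [ 0.6476 -0.2406  0.0281] [ 0.6177 -0.2966  0.0087  0.6815 -0.1875  0.0373]
screwdriver 0.75 [257. 284.] 597 [ 0.3637 -0.0086  0.0203] [ 0.3363 -0.0558  0.0009  0.4171  0.0955  0.0268]
housing_dark 0.61 [376. 189.] 432 [ 0.5828 -0.2633  0.0104] [ 0.5648 -0.2922  0.0046  0.599  -0.2344  0.0185]
housing_dark 0.16 [326. 227.] 89 [ 0.4879 -0.1465  0.0623] [ 0.4715 -0.1807  0.0272  0.5017 -0.1402  0.0757]
```

View pics/scene0.png

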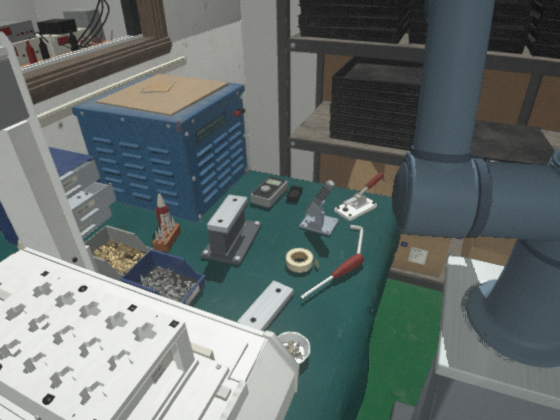

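View pics/top0.png

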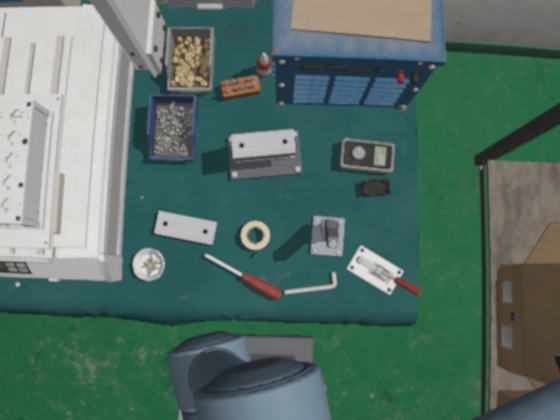

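```bash
python3 - <<'E'
from h import *
def rect(P,name):
    r=cv2.minAreaRect((P[:,:2]*1000).astype(np.float32)); b=cv2.boxPoints(r)
    print(name,len(P),np.array(r[0]),np.array(r[1]),r[2],"z",np.median(P[:,2])); 
for n in("scene","top"):
    w=np.load(f"{n}0.npy")
    def band(x0,x1,y0,y1,z0,z1):
        P=w.reshape(-1,3); k=(P[:,0]>x0)&(P[:,0]<x1)&(P[:,1]>y0)&(P[:,1]<y1)&(P[:,2]>z0)&(P[:,2]<z1); return P[k]
    rect(band(.42,.54,.07,.24,.010,.020),n+" plate")
    rect(band(.6,.72,-.12,.1,.087,.1),n+" lower")
    rect(band(.57,.72,-.15,.12,.006,.014),n+" foot")
    rect(band(.40,.54,-.22,-.10,.005,.0115),n+" restfoot")
    P=band(.40,.55,-.22,-.10,.075,.2); m=P.mean(0); u,s,v=np.linalg.svd(P-m); print(n,"probe",len(P),m,v[0],s)
    hi=P[P[:,2]>.1]; rect(hi,"tail")
    for z in(.08,.09,.1,.11,.12,.13):
        Q=P[abs(P[:,2]-z)<.004]; 
        if len(Q): print(z,len(Q),Q.min(0)[:2],Q.max(0)[:2])
E
```

```text
scene plate 1295 [466.7415 154.3672] [129.0419  97.4818] 87.75016021728516 z 0.014747491614931763
scene lower 717 [653.0313 -11.9242] [ 51.1668 131.6929] 5.961731910705566 z 0.09187645086343695
scene foot 886 [650.6161 -12.6854] [101.4108 160.6112] 7.86182165145874 z 0.01008220329187531
scene restfoot 437 [ 458.2578 -169.0015] [103.2561 111.4708] 87.0007095336914 z 0.006876538733728276
scene probe 229 [ 0.4613 -0.1456  0.1084] [ 0.5076  0.073  -0.8585] [0.3067 0.096  0.0575]
tail 149 [ 458.2929 -152.35  ] [24.0413 34.913 ] 81.26068878173828 z 0.120786985633776
0.08 27 [ 0.464  -0.1482] [ 0.4879 -0.1431]
0.09 25 [ 0.4592 -0.1499] [ 0.4839 -0.1425]
0.1 26 [ 0.4542 -0.1488] [ 0.4773 -0.1406]
0.11 29 [ 0.4467 -0.1465] [ 0.4727 -0.1398]
0.12 36 [ 0.441  -0.1545] [ 0.4687 -0.1411]
0.13 46 [ 0.4407 -0.1643] [ 0.4616 -0.1412]
top plate 1369 [461.0115 161.8528] [143.5619  95.9011] 80.96586608886719 z 0.015068038256872132
top lower 1512 [654.1277 -14.8316] [ 51.5042 130.296 ] 6.628504753112793 z 0.09319956911804553
top foot 1435 [647.1976   6.5942] [129.9245 212.656 ] 1.8712749481201172 z 0.010197069838648
top restfoot 732 [ 469.1256 -160.0958] [136.7646 117.8744] 1.1958093643188477 z 0.008029827886472978
top probe 285 [ 0.4634 -0.157   0.115 ] [-0.589   0.0135  0.808 ] [0.3932 0.122  0.0855]
tail 213 [ 458.7156 -158.0323] [22.8499 37.9934] 86.94457244873047 z 0.12917217570527834
0.08 23 [ 0.4736 -0.1764] [ 0.4904 -0.1411]
0.09 20 [ 0.4626 -0.1703] [ 0.4834 -0.1467]
0.1 26 [ 0.4614 -0.17  ] [ 0.4787 -0.1472]
0.11 28 [ 0.4488 -0.1685] [ 0.4736 -0.1465]
0.12 26 [ 0.4464 -0.1697] [ 0.4688 -0.146 ]
0.13 94 [ 0.4401 -0.1687] [ 0.4639 -0.1468]
```

The scene picture shows the plate at (267,307), the stand with its lower plate at (232,225) and the probe in its rest at (320,210). In the top picture they are at (186,228), (265,150) and (328,232). Next I fit them more exactly.

```bash
cat >> h.py <<'E'
from scipy.optimize import minimize
from scipy import ndimage as ndi
def top_pts(w,x,y,z):
    k=(w[...,0]>x[0])&(w[...,0]<x[1])&(w[...,1]>y[0])&(w[...,1]<y[1])&(w[...,2]>z[0])&(w[...,2]<z[1])
    l,n=ndi.label(k); k=l==(1+np.argmax(np.bincount(l.ravel())[1:])); return w[k]
def rect(P,name):
    r=cv2.minAreaRect((P[:,:2]*1000).astype(np.float32))
    print(name,len(P),np.array(r[0]),np.array(r[1]),round(r[2],2),"z",np.median(P[:,2]))
E
python3 - <<'E'
from h import *
for n in("scene","top"):
    w=np.load(f"{n}0.npy")
    rect(top_pts(w,(.42,.54),(.07,.24),(.0125,.019)),n+" plate")
    rect(top_pts(w,(.42,.54),(.07,.24),(.008,.022)),n+" plate")
    rect(top_pts(w,(.6,.72),(-.12,.1),(.088,.099)),n+" lower")
    rect(top_pts(w,(.57,.72),(-.15,.12),(.0085,.0125)),n+" foot")
    rect(top_pts(w,(.40,.54),(-.22,-.10),(.0055,.0105)),n+" restfoot")
    P=top_pts(w,(.40,.54),(-.22,-.1),(.07,.2))
    # fit box axis: front (-x/up) faces; direction fixed 29deg, yaw psi, find symmetric center
    print(n,P.shape,P.min(0),P.max(0))
    t=P[P[:,2]>P[:,2].max()-.012]; rect(t,"tail")
E
```

```text
scene plate 1194 [482.3768 155.4873] [130.629   50.6659] 81.5 z 0.014806381142435869
scene plate 1265 [482.437  155.7013] [130.7196  52.1187] 80.7 z 0.014721983331575603
scene lower 700 [653.0313 -11.9242] [ 51.1668 131.6929] 5.96 z 0.09190227087735509
scene foot 629 [649.7932  -6.6718] [100.6064 148.4137] 7.28 z 0.010341917122220372
scene restfoot 356 [ 472.983  -153.7451] [70.922  83.8487] 87.52 z 0.006860386457476674
scene (248, 3) [ 0.4401 -0.1643  0.0706] [ 0.4935 -0.1339  0.1352]
tail 64 [ 451.7767 -150.1558] [24.3    20.3069] 73.91 z 0.12964628495524244
top plate 1151 [482.26   153.4189] [130.4513  50.3836] 80.29 z 0.015330539749908395
top plate 1352 [482.3584 153.5046] [130.661   50.6547] 80.4 z 0.01508115439634095
top lower 1498 [654.1277 -14.8316] [ 51.5042 130.296 ] 6.63 z 0.0932187569306295
top foot 411 [625.197  -54.7796] [42.4287 89.1912] 9.82 z 0.010476213899620081
top restfoot 531 [ 471.5102 -158.6734] [70.2151 84.7751] 86.26 z 0.007980561542442097
top (304, 3) [ 0.4401 -0.1771  0.07  ] [ 0.4933 -0.146   0.1384]
tail 126 [ 452.0035 -157.7934] [23.7847 21.7892] 1.25 z 0.1319716026713706
```

step_arm:
  steps:
    - {"hand":-1,"dx":0.5037,"dy":-0.5972,"dz":0.03,"yaw":-57}
    - {"hand":-1,"dx":0.5037,"dy":-0.5972,"dz":0.03,"yaw":-57}
    - {"hand":-1,"dx":0.5037,"dy":-0.5972,"dz":0.03,"yaw":-57}
    - {"hand":-1,"dx":0.5037,"dy":-0.5972,"dz":0.03,"yaw":-57}
    - {"hand":-1,"dx":0.5037,"dy":-0.5972,"dz":0.03,"yaw":-57}
    - {"hand":-1,"dx":0.5037,"dy":-0.5972,"dz":0.03,"yaw":-57}
    - {"hand":-1,"dx":0.5037,"dy":-0.5972,"dz":0.03,"yaw":-57}
    - {"hand":-1,"dx":0.5037,"dy":-0.5972,"dz":0.03,"yaw":-57}
    - {"hand":-1,"dx":0.5037,"dy":-0.5972,"dz":0.03,"yaw":-57}
    - {"hand":-1,"dx":0.5037,"dy":-0.5972,"dz":0.03,"yaw":-57}
    - {"hand":-1,"dx":0.5037,"dy":-0.5972,"dz":0.03,"yaw":-57}
    - {"hand":-1,"dx":0.5037,"dy":-0.5972,"dz":0.03,"yaw":-57}
    - {"hand":-1,"dx":0.5037,"dy":-0.5972,"dz":0.03,"yaw":-57}
    - {"hand":-1,"dx":0.5037,"dy":-0.5972,"dz":0.03,"yaw":-57}
    - {"hand":-1,"dx":0.5037,"dy":-0.5972,"dz":0.03,"yaw":-57}
    - {"hand":-1,"dx":0.5037,"dy":-0.5972,"dz":0.03,"yaw":-57}
    - {"hand":-1,"dx":0.5037,"dy":-0.5972,"dz":0.03,"yaw":-57}
    - {"hand":-1,"dx":0.5037,"dy":-0.5972,"dz":0.03,"yaw":-57}
    - {"hand":-1,"dx":0.5037,"dy":-0.5972,"dz":0.03,"yaw":-57}
    - {"hand":-1,"dx":0.5037,"dy":-0.5972,"dz":0.03,"yaw":-57}

```text
time_s: 2.67
ee_pos: [0.4828, 0.1591, 0.2013]
tcp_rot: [-0.0, 0.76, 0.65, 0.001]
ft_force: [-0.2, -0.1, 0.6]
opening: 0.085
finger_force: 0.0
```

```bash
cat >> h.py <<'E'
def go(x,y,z,phi):
    """needed tool-frame shift/yaw from the measured pose (tool down); phi = heading of tool x, deg"""
    s=arm.state(); p=np.array(s["ee_pos"]); a,b=s["tcp_rot"][1:3]; f=2*np.arctan2(b,a)
    d=np.array([x,y,z])-p
    dy=(np.degrees(f)-phi+90)%180-90
    print("t",round(s["time_s"],2),"pos",p,"phi",round(np.degrees(f),2),"j",s["joint_positions"],"F",s["ft_force"],s["opening"],"q",s["tcp_rot"])
    print("dx %.4f dy %.4f dz %.4f yaw %.2f"%(d[0]*np.cos(f)+d[1]*np.sin(f),d[0]*np.sin(f)-d[1]*np.cos(f),-d[2],dy))
E
python3 -c "
from h import *
go(.4823,.1545,.001,80.8)"
```

```text
t 2.67 pos [0.4828 0.1591 0.2013] phi 81.1 j [ 0.0943 -0.0616  1.9432  0.0015  1.2594  0.2492] F [-0.2305 -0.0884  0.638 ] 0.08504613586156752 q [-0.0004  0.7599  0.6501  0.0006]
dx -0.0046 dy 0.0003 dz 0.2003 yaw 0.30
```

step_arm:
  steps:
    - {"hand":-1,"dz":0.042}
    - {"hand":-1,"dz":0.083}
    - {"hand":-1,"dz":0.125}
    - {"hand":-1,"dz":0.15}
    - {"hand":-1,"dz":0.15}

```text
validation failed for argument at $.st...
```

```bash
python3 -c "
from h import *
go(.4823,.1545,.001,80.8)"
```

```text
t 2.67 pos [0.4828 0.1591 0.2013] phi 81.1 j [ 0.0943 -0.0616  1.9432  0.0015  1.2594  0.2492] F [-0.2305 -0.0884  0.638 ] 0.08504613586156752 q [-0.0004  0.7599  0.6501  0.0006]
dx -0.0046 dy 0.0003 dz 0.2003 yaw 0.30
```

All keys are needed in each row.

step_arm:
  steps:
    - {"hand":-1,"dx":0,"dy":0,"dz":0.041,"yaw":0}
    - {"hand":-1,"dx":0,"dy":0,"dz":0.082,"yaw":0}
    - {"hand":-1,"dx":0,"dy":0,"dz":0.12,"yaw":0}
    - {"hand":-1,"dx":0,"dy":0,"dz":0.15,"yaw":0}
    - {"hand":-1,"dx":0,"dy":0,"dz":0.15,"yaw":0}
    - {"hand":-1,"dx":0,"dy":0,"dz":0.15,"yaw":0}

```text
time_s: 3.17
ee_pos: [0.4812, 0.1543, 0.0504]
tcp_rot: [-0.001, 0.762, 0.648, -0.001]
ft_force: [0.1, 0.1, 1.2]
opening: 0.0854
finger_force: 0.0
```

```bash
python3 -c "
from h import *
go(.4823,.1545,.001,80.8)"
```

```text
t 3.17 pos [0.4812 0.1543 0.0504] phi 80.75 j [ 0.0856  0.1625  2.0254 -0.0001  0.9572  0.2471] F [0.0589 0.0683 1.151 ] 0.08536526649493682 q [-0.001   0.7618  0.6478 -0.0015]
dx 0.0004 dy 0.0011 dz 0.0494 yaw -0.05
```

step_arm:
  force: 60
  steps:
    - {"hand":-1,"dx":0,"dy":0.001,"dz":0.03,"yaw":0}
    - {"hand":-1,"dx":0,"dy":0.001,"dz":0.049,"yaw":0}
    - {"hand":-1,"dx":0,"dy":0.001,"dz":0.049,"yaw":0}
    - {"hand":1,"dx":0,"dy":0.001,"dz":0.049,"yaw":0}
    - {"hand":1,"dx":0,"dy":0.001,"dz":0.049,"yaw":0}
    - {"hand":1,"dx":0,"dy":0.001,"dz":0.049,"yaw":0}
    - {"hand":1,"dx":0,"dy":0.001,"dz":0.049,"yaw":0}
    - {"hand":1,"dx":0,"dy":0.001,"dz":0.049,"yaw":0}
    - {"hand":1,"dx":0,"dy":0.001,"dz":0.049,"yaw":0}

```text
time_s: 3.92
ee_pos: [0.4844, 0.1548, 0.005]
tcp_rot: [0.0, 0.762, 0.648, 0.001]
ft_force: [-6.3, -0.5, 12.1]
opening: 0.0481
finger_force: 61.4
```

```bash
python3 -c "
from h import *
go(.6536,-.0134,.17,96.3)"
```

```text
t 3.92 pos [0.4844 0.1548 0.005 ] phi 80.77 j [0.0859 0.2568 2.0224 0.0002 0.8607 0.2469] F [-6.2509 -0.5146 12.1209] 0.0481039113914154 q [0.0004 0.7617 0.6479 0.0007]
dx -0.1389 dy 0.1939 dz -0.1650 yaw -15.53
```

step_arm:
  steps:
    - {"hand":1,"dx":0,"dy":0,"dz":-0.02,"yaw":0}
    - {"hand":1,"dx":0,"dy":0,"dz":-0.06,"yaw":0}
    - {"hand":1,"dx":0,"dy":0,"dz":-0.1,"yaw":0}
    - {"hand":1,"dx":0,"dy":0,"dz":-0.14,"yaw":0}
    - {"hand":1,"dx":0,"dy":0,"dz":-0.15,"yaw":0}
    - {"hand":1,"dx":0,"dy":0,"dz":-0.15,"yaw":0}
    - {"hand":1,"dx":0,"dy":0,"dz":-0.15,"yaw":0}

```text
time_s: 4.5
ee_pos: [0.4824, 0.1544, 0.1514]
tcp_rot: [-0.0, 0.762, 0.648, -0.0]
ft_force: [-0.3, 0.4, -6.8]
opening: 0.0484
finger_force: 66.4
```

```bash
python3 - <<'E'
from h import *
go(.6536,-.0134,.15,96.3)
for n in("top","scene"):
    c=arm.read_camera(n); w=cloud(c)
    cv2.imwrite(f"pics/{n}1.png",c["pixels"][...,::-1])
    for r in arm.silhouettes(n,"plate")[:2]:
        P=w[r["region"]]; P=P[~np.isnan(P[:,0])]; print(n,r["conf"],r["point"],len(P),np.median(P,0),np.percentile(P,[3,97],axis=0))
E
```

```text
t 4.5 pos [0.4824 0.1544 0.1514] phi 80.77 j [ 0.0856 -0.0025  1.9837 -0.      1.1613  0.2468] F [-0.3001  0.419  -6.8079] 0.04841195253961942 q [-0.0003  0.7617  0.6479 -0.0004]
dx -0.1382 dy 0.1959 dz 0.0014 yaw -15.53
top 0.75 [193.1, 226.4] 622 [0.4748 0.1097 0.1614] [[0.4513 0.0882 0.1548]
 [0.4985 0.1314 0.1648]]
scene 0.86 [253.3, 260.1] 1102 [0.4853 0.188  0.1587] [[0.4617 0.1245 0.148 ]
 [0.5097 0.2204 0.1605]]
scene 0.74 [221.7, 221.1] 505 [0.6524 0.0287 0.0915] [[ 0.6219 -0.0394  0.0753]
 [ 0.6799  0.0536  0.0937]]
```

step_arm:
  steps:
    - {"hand":1,"dx":-0.0173,"dy":0.0245,"dz":0,"yaw":-2}
    - {"hand":1,"dx":-0.0346,"dy":0.049,"dz":0,"yaw":-4}
    - {"hand":1,"dx":-0.0518,"dy":0.0735,"dz":0,"yaw":-6}
    - {"hand":1,"dx":-0.0691,"dy":0.098,"dz":0,"yaw":-8}
    - {"hand":1,"dx":-0.0864,"dy":0.1224,"dz":0,"yaw":-10}
    - {"hand":1,"dx":-0.1037,"dy":0.1469,"dz":0,"yaw":-12}
    - {"hand":1,"dx":-0.121,"dy":0.1714,"dz":0,"yaw":-14}
    - {"hand":1,"dx":-0.1382,"dy":0.1959,"dz":0,"yaw":-15.5}
    - {"hand":1,"dx":-0.1382,"dy":0.1959,"dz":0.015,"yaw":-15.5}
    - {"hand":1,"dx":-0.1382,"dy":0.1959,"dz":0.03,"yaw":-15.5}
    - {"hand":1,"dx":-0.1382,"dy":0.1959,"dz":0.03,"yaw":-15.5}
    - {"hand":1,"dx":-0.1382,"dy":0.1959,"dz":0.03,"yaw":-15.5}

```text
time_s: 5.7
ee_pos: [0.6516, -0.0122, 0.1185]
tcp_rot: [-0.003, 0.667, 0.745, -0.002]
ft_force: [0.9, -0.4, -5.3]
opening: 0.0481
finger_force: 66.4
```

```bash
python3 - <<'E'
from h import *
go(.6536,-.0134,.098,96.3)
for n in("top","scene"):
    c=arm.read_camera(n); w=cloud(c); np.save(f"{n}2.npy",w)
    cv2.imwrite(f"pics/{n}2.png",cv2.resize(c["pixels"][100:300,150:400,::-1],None,fx=3,fy=3))
    rect(top_pts(w,(.6,.72),(-.12,.1),(.126,.138)),n+" plate")
    rect(top_pts(w,(.6,.72),(-.12,.1),(.088,.099)),n+" lower")
E
```

```text
t 5.7 pos [ 0.6516 -0.0122  0.1185] phi 96.3 j [-0.1924  0.369   1.6217  0.0002  1.1583 -0.3024] F [ 0.9313 -0.3541 -5.2801] 0.048111402799590024 q [-0.0032  0.6672  0.7449 -0.0018]
dx -0.0014 dy 0.0018 dz 0.0205 yaw -0.00
top plate 160 [655.1596 -72.6995] [19.0036 51.1908] 78.28 z 0.12893197498615655
top lower 20 [636.3279 -69.825 ] [ 2.9721 25.3945] 8.48 z 0.09200456902005648
scene plate 614 [650.5411  -7.4525] [129.1837  70.7297] 85.74 z 0.12938257720270094
scene lower 336 [652.7468 -11.5238] [ 51.7222 132.7315] 5.7 z 0.09192662951790352
```

View pics/scene2.png

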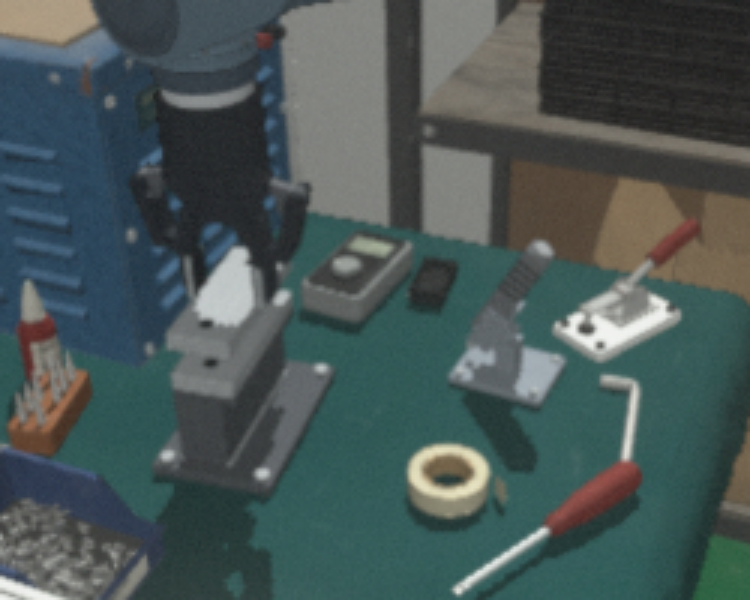

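```bash
python3 - <<'E'
from h import *
for n in("top","scene"):
    w=np.load(n+"2.npy")
    for z in ((.126,.135),):
        k=(w[...,0]>.6)&(w[...,0]<.72)&(w[...,1]>-.1)&(w[...,1]<.08)&(w[...,2]>z[0])&(w[...,2]<z[1])
        P=w[k]; a=np.radians(6.3); c=P[:,:2]-[.6536,-.0134]
        X=c@[np.cos(a),np.sin(a)];Y=c@[-np.sin(a),np.cos(a)]
        print(n,len(P)); 
        for y0 in np.arange(-.075,.076,.01):
            m=(Y>y0)&(Y<y0+.01)
            if m.sum()>3: print(round(y0,3),m.sum(),X[m].min(),X[m].max(),Y[m].min(),Y[m].max())
E
```

```text
top 163
-0.075 6 -0.02615894142214074 0.02151526838108063 -0.06547469877082986 -0.06508336341760228
-0.065 96 -0.027140982943828756 0.02123243207439036 -0.06487345316485427 -0.05515189606081254
-0.055 57 -0.027858261982592194 0.007075648496718363 -0.05488203337091527 -0.045041472125506514
-0.045 4 -0.027151434614397556 -0.02291930214790153 -0.0449082889086611 -0.04296944847336273
scene 602
-0.065 7 0.011842392787711667 0.019915571735388188 -0.06218857029376777 -0.0550471035012158
-0.055 17 0.0029114026957059117 0.022256233914624876 -0.05455222684904037 -0.04521569456226197
-0.045 26 -0.025561065640210538 0.022283775014927742 -0.04473900941955431 -0.03518135412264871
-0.035 29 -0.025457324740282204 0.02188867853188674 -0.034949766732718886 -0.025047347111064877
-0.025 30 -0.010007690820942624 0.02242354957777258 -0.02490814041545798 -0.01564474542591557
-0.015 39 -0.014085263585258223 0.02296794684855312 -0.01491989017556105 -0.005193584379877339
-0.005 52 -0.03598655136876524 0.02381231130437915 -0.004879985195290103 0.00493463569274545
0.005 75 -0.034412258208385005 0.034286535162594736 0.005154779436021521 0.014850594969890737
0.015 58 -0.029750127911373058 0.026734295551740114 0.015263854273418602 0.02464738362437545
0.025 52 -0.027130353369710085 0.02216011568724568 0.025621533415887444 0.034803469664350474
0.035 57 -0.026332064115427545 0.022737276813946005 0.03527386543891211 0.04484981999931249
0.045 63 -0.02639301036784248 0.023168315738455524 0.04513370925150349 0.05485158279350025
0.055 60 -0.027027093299379478 0.02334302554639974 0.055007504988490497 0.06494141603638606
0.065 37 -0.026267421501195966 0.02407239084401526 0.06506294253268144 0.06911323920510216
```

The plate hangs centred over the lower one, at about (230,300) in the crop. I lower it a bit more, let it settle and check.

step_arm:
  steps:
    - {"hand":1,"dx":0,"dy":0,"dz":0.006,"yaw":0}
    - {"hand":1,"dx":0,"dy":0,"dz":0.012,"yaw":0}
    - {"hand":1,"dx":0,"dy":0,"dz":0.012,"yaw":0}
    - {"hand":1,"dx":0,"dy":0,"dz":0.012,"yaw":0}

```text
time_s: 6.13
ee_pos: [0.6539, -0.0131, 0.1097]
tcp_rot: [-0.001, 0.667, 0.745, -0.0]
ft_force: [-0.1, -0.1, -4.7]
opening: 0.0479
finger_force: 66.4
```

```bash
python3 - <<'E'
from h import *
go(.6536,-.0134,.098,96.3)
E
```

```text
t 6.13 pos [ 0.6539 -0.0131  0.1097] phi 96.28 j [-0.193   0.3816  1.6231 -0.      1.1381 -0.3026] F [-0.0648 -0.1345 -4.6911] 0.04790191535503012 q [-0.0005  0.6673  0.7448 -0.0003]
dx -0.0003 dy -0.0004 dz 0.0117 yaw -0.02
```

step_arm:
  steps:
    - {"hand":1,"dx":0,"dy":0,"dz":0.003,"yaw":0}
    - {"hand":1,"dx":0,"dy":0,"dz":0.006,"yaw":0}
    - {"hand":1,"dx":0,"dy":0,"dz":0.008,"yaw":0}
    - {"hand":1,"dx":0,"dy":0,"dz":0.0095,"yaw":0}
    - {"hand":1,"dx":0,"dy":0,"dz":0.0105,"yaw":0}
    - {"hand":1,"dx":0,"dy":0,"dz":0.0105,"yaw":0}

```text
time_s: 6.63
ee_pos: [0.6542, -0.0133, 0.0994]
tcp_rot: [-0.0, 0.667, 0.745, -0.0]
ft_force: [-1.0, 0.4, -6.0]
opening: 0.0483
finger_force: 66.4
```

step_arm:
  steps:
    - {"hand":1,"dx":0,"dy":0,"dz":0.001,"yaw":0}
    - {"hand":1,"dx":0,"dy":0,"dz":0.002,"yaw":0}
    - {"hand":1,"dx":0,"dy":0,"dz":0.002,"yaw":0}

```text
time_s: 6.88
ee_pos: [0.6547, -0.0134, 0.0982]
tcp_rot: [0.0, 0.667, 0.745, 0.0]
ft_force: [-1.1, 0.6, -3.6]
opening: 0.0479
finger_force: 66.6
```

step_arm:
  steps:
    - {"hand":1,"dx":0,"dy":0,"dz":0.001,"yaw":0}
    - {"hand":1,"dx":0,"dy":0,"dz":0.0015,"yaw":0}
    - {"hand":1,"dx":0,"dy":0,"dz":0.0015,"yaw":0}

```text
time_s: 7.13
ee_pos: [0.6547, -0.0134, 0.0981]
tcp_rot: [0.0, 0.667, 0.745, -0.0]
ft_force: [-5.3, -0.0, 4.6]
opening: 0.0478
finger_force: 67.6
```

step_arm:
  steps:
    - {"hand":-0.3,"dx":0,"dy":0,"dz":0,"yaw":0}
    - {"hand":-0.3,"dx":0,"dy":0,"dz":0,"yaw":0}
    - {"hand":-1,"dx":0,"dy":0,"dz":0,"yaw":0}
    - {"hand":-1,"dx":0,"dy":0,"dz":0,"yaw":0}
    - {"hand":-1,"dx":0,"dy":0,"dz":0,"yaw":0}
    - {"hand":-1,"dx":0,"dy":0,"dz":-0.02,"yaw":0}
    - {"hand":-1,"dx":0,"dy":0,"dz":-0.06,"yaw":0}
    - {"hand":-1,"dx":0,"dy":0,"dz":-0.1,"yaw":0}
    - {"hand":-1,"dx":0,"dy":0,"dz":-0.14,"yaw":0}

```text
time_s: 7.88
ee_pos: [0.654, -0.0132, 0.2375]
tcp_rot: [-0.0, 0.667, 0.745, -0.0]
ft_force: [0.7, -0.4, -0.3]
opening: 0.0854
finger_force: 0.0
```

```bash
python3 - <<'E'
from h import *
go(.455,-.154,.25,-3)
E
```

```text
t 7.88 pos [ 0.654  -0.0132  0.2375] phi 96.27 j [-0.1933  0.2502  1.5403  0.0001  1.3521 -0.3026] F [ 0.6879 -0.3711 -0.2975] 0.08541550552487147 q [-0.0004  0.6674  0.7447 -0.0002]
dx -0.1182 dy -0.2132 dz -0.0125 yaw -80.73
```

step_arm:
  steps:
    - {"hand":-1,"dx":-0.02,"dy":-0.03,"dz":-0.01,"yaw":7.1}
    - {"hand":-1,"dx":-0.04,"dy":-0.06,"dz":-0.01,"yaw":14.2}
    - {"hand":-1,"dx":-0.07,"dy":-0.08,"dz":-0.01,"yaw":21.3}
    - {"hand":-1,"dx":-0.1,"dy":-0.1,"dz":-0.01,"yaw":28.4}
    - {"hand":-1,"dx":-0.13,"dy":-0.12,"dz":-0.01,"yaw":35.5}
    - {"hand":-1,"dx":-0.16,"dy":-0.14,"dz":-0.01,"yaw":42.6}
    - {"hand":-1,"dx":-0.19,"dy":-0.16,"dz":-0.01,"yaw":49.7}
    - {"hand":-1,"dx":-0.22,"dy":-0.18,"dz":-0.01,"yaw":56.8}
    - {"hand":-1,"dx":-0.25,"dy":-0.19,"dz":-0.01,"yaw":63.9}
    - {"hand":-1,"dx":-0.27,"dy":-0.2,"dz":-0.01,"yaw":71}
    - {"hand":-1,"dx":-0.29,"dy":-0.21,"dz":-0.01,"yaw":78.1}
    - {"hand":-1,"dx":-0.3,"dy":-0.22,"dz":-0.01,"yaw":85.2}
    - {"hand":-1,"dx":-0.3,"dy":-0.22,"dz":-0.01,"yaw":92.3}
    - {"hand":-1,"dx":-0.3,"dy":-0.22,"dz":-0.01,"yaw":99.3}

```text
time_s: 9.05
ee_pos: [0.468, -0.3366, 0.2463]
tcp_rot: [0.0, 1.0, -0.03, 0.0]
ft_force: [-0.1, 0.1, 0.9]
opening: 0.0852
finger_force: 0.0
```

```bash
python3 - <<'E'
from h import *
go(.455,-.154,.25,-3)
for n in("top","scene"):
    c=arm.read_camera(n); w=cloud(c); np.save(f"{n}3.npy",w)
    y,x=(100,200) if n=="top" else (150,180)
    cv2.imwrite(f"pics/{n}3.png",cv2.resize(c["pixels"][y:y+190,x:x+200,::-1],None,fx=3,fy=3,interpolation=cv2.INTER_CUBIC))
    rect(top_pts(w,(.6,.72),(-.12,.1),(.103,.113)),n+" plate")
    rect(top_pts(w,(.57,.72),(-.15,.12),(.0085,.0125)),n+" foot")
    for q in("probe","probe_grip","plate"):
      for r in arm.silhouettes(n,q)[:2]:
        P=w[r["region"]]; P=P[~np.isnan(P[:,0])]; print(n,q,r["conf"],r["point"],len(P),np.median(P,0),np.percentile(P,[3,97],axis=0).ravel())
        if q=="probe": np.save(f"probe_{n}.npy",r["region"])
E
```

```text
t 9.05 pos [ 0.468  -0.3366  0.2463] phi -3.49 j [-0.8201  0.0615  1.7354  0.      1.3445  0.8116] F [-0.1431  0.0981  0.8906] 0.08522785699503795 q [ 0.0001  0.9995 -0.0305  0.0001]
dx -0.0241 dy -0.1815 dz -0.0037 yaw -0.49
top plate 1526 [654.8176 -15.1963] [ 52.133  130.4599] 5.76 z 0.10820900294306021
top foot 528 [618.8742  15.6622] [123.3245  64.7794] 70.96 z 0.010456261644203657
top probe 0.79 [333.0, 228.9] 329 [ 0.4686 -0.1565  0.1129] [ 0.4421 -0.1683  0.0558  0.5009 -0.1471  0.1361]
top probe 0.72 [267.2, 164.8] 1624 [ 0.6244 -0.0212  0.0106] [ 0.5978 -0.0934  0.0057  0.6813  0.0599  0.0758]
top probe_grip 0.78 [329.1, 235.1] 324 [ 0.4667 -0.1572  0.1154] [ 0.442  -0.1689  0.0561  0.5009 -0.147   0.1361]
top plate 0.59 [261.8, 141.9] 1644 [ 0.653  -0.0166  0.1081] [ 0.6275 -0.0758  0.0925  0.6823  0.0446  0.1115]
top plate 0.58 [267.0, 165.7] 1666 [ 0.6251 -0.0209  0.0106] [ 0.5982 -0.0937  0.0058  0.6853  0.0612  0.0769]
scene plate 703 [653.339  -11.6688] [ 50.5602 131.5276] 5.92 z 0.10696991645956316
scene foot 602 [648.1661  -2.328 ] [100.6294 139.0781] 6.43 z 0.010379075265272217
scene probe 0.49 [321.3, 192.2] 277 [ 0.4652 -0.1445  0.1016] [ 0.4428 -0.1585  0.0523  0.5014 -0.1408  0.1329]
scene probe_grip 0.64 [321.1, 194.4] 280 [ 0.465  -0.1446  0.102 ] [ 0.4428 -0.2958 -0.0008  0.4979 -0.1413  0.1332]
scene plate 0.81 [222.7, 208.4] 856 [0.6496 0.0018 0.1067] [ 0.6249 -0.0725  0.0927  0.6788  0.0531  0.1086]
```

```bash
python3 - <<'E'
from h import *
a=np.radians(29)
for yaw in(-3.,):
  c,s=np.cos(np.radians(yaw)),np.sin(np.radians(yaw))
  d=np.array([-np.sin(a)*c,-np.sin(a)*s,np.cos(a)]); n=np.array([np.cos(a)*c,np.cos(a)*s,np.sin(a)]); l=np.array([-s,c,0])
  for nm in("top","scene"):
    w=np.load(nm+"3.npy"); P=top_pts(w,(.40,.53),(-.22,-.1),(.06,.2))
    D,N,L=P@d,P@n,P@l
    print(nm,len(P),"D",np.percentile(D,[1,50,97,99,100]))
    for d0 in np.arange(D.max()-.09,D.max()+.005,.01):
        m=(D>d0)&(D<=d0+.01)
        if m.sum()>5: print(round(d0,3),m.sum(),"N",np.percentile(N[m],[2,50,98]),"L",np.percentile(L[m],[2,50,98]))
E
```

```text
top 387 D [-0.1901 -0.1393 -0.1024 -0.1005 -0.0992]
-0.189 38 N [0.4597 0.4692 0.4732] L [-0.1516 -0.1312 -0.1148]
-0.179 68 N [0.4472 0.4608 0.4732] L [-0.1524 -0.1232 -0.1149]
-0.169 26 N [0.4546 0.4716 0.4729] L [-0.1427 -0.131  -0.1227]
-0.159 26 N [0.4509 0.4717 0.473 ] L [-0.1448 -0.132  -0.1225]
-0.149 28 N [0.4638 0.4722 0.4739] L [-0.1441 -0.1321 -0.1227]
-0.139 24 N [0.4599 0.4721 0.4733] L [-0.1437 -0.1303 -0.1225]
-0.129 31 N [0.4554 0.4721 0.4738] L [-0.1447 -0.1311 -0.1224]
-0.119 41 N [0.451  0.4709 0.4736] L [-0.1448 -0.132  -0.1226]
-0.109 96 N [0.4538 0.4638 0.473 ] L [-0.1436 -0.1329 -0.1235]
scene 310 D [-0.1865 -0.1443 -0.1048 -0.1044 -0.104 ]
-0.194 11 N [0.4621 0.4677 0.472 ] L [-0.1214 -0.1122 -0.1096]
-0.184 52 N [0.4459 0.457  0.4722] L [-0.1347 -0.1164 -0.1099]
-0.174 31 N [0.4475 0.4598 0.4709] L [-0.1424 -0.1193 -0.1124]
-0.164 29 N [0.4514 0.462  0.4718] L [-0.1217 -0.1193 -0.1165]
-0.154 33 N [0.4515 0.4616 0.4723] L [-0.1211 -0.1199 -0.1167]
-0.144 28 N [0.4513 0.4625 0.4722] L [-0.1217 -0.1198 -0.1166]
-0.134 31 N [0.4521 0.462  0.4728] L [-0.1216 -0.1187 -0.1164]
-0.124 30 N [0.4513 0.4624 0.4725] L [-0.1241 -0.1195 -0.1172]
-0.114 65 N [0.4516 0.4621 0.4721] L [-0.1373 -0.124  -0.1173]
```

View pics/top3.png

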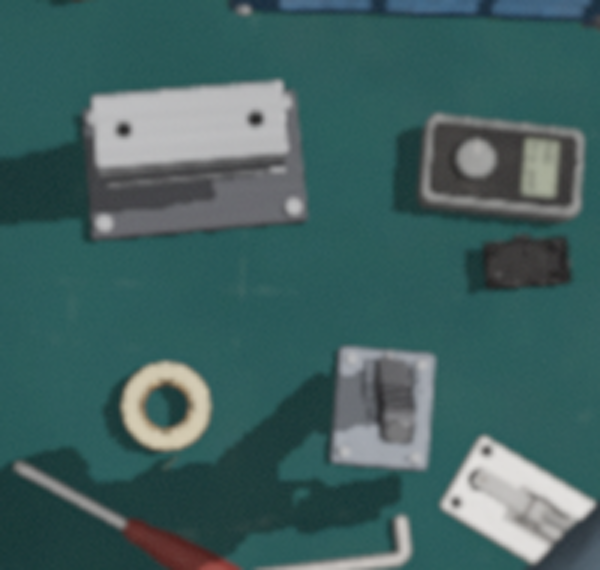

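View pics/scene3.png

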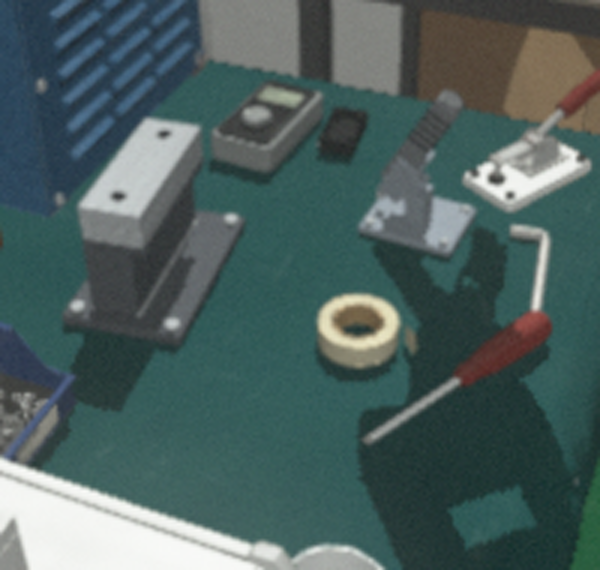

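The plates lie flush at crop (190,125), and the probe leans in its rest at (395,400) in the top crop. Before I go in, I check the space beside the probe.

```bash
python3 - <<'E'
from h import *
for nm in("top0","scene0"):
    w=np.load(nm+".npy").reshape(-1,3)
    k=(w[:,0]>.36)&(w[:,0]<.5)&(w[:,1]>-.33)&(w[:,1]<-.195)&(w[:,2]>.012)&(w[:,2]<.2); P=w[k]
    print(nm,len(P),P.min(0),P.max(0)); P=P[P[:,0]>.43]; print(len(P),P.max(0) if len(P) else'')
go(.461,-.1564,.17,-3.2)
E
```

```text
top0 724 [ 0.3613 -0.3298  0.012 ] [ 0.4457 -0.2042  0.0791]
26 [ 0.4457 -0.2256  0.0176]
scene0 369 [ 0.3601 -0.3285  0.012 ] [ 0.4479 -0.203   0.0782]
7 [ 0.4479 -0.2213  0.0358]
t 9.45 pos [ 0.4686 -0.3354  0.2463] phi -2.94 j [-0.8178  0.0612  1.7357 -0.      1.3447  0.8043] F [ 0.8981 -0.1588 -0.6295] 0.08541185802456874 q [ 0.      0.9997 -0.0256  0.    ]
dx -0.0168 dy -0.1783 dz 0.0763 yaw 0.26
```

step_arm:
  steps:
    - {"hand":-1,"dx":-0.0034,"dy":-0.0357,"dz":0.015,"yaw":0.26}
    - {"hand":-1,"dx":-0.0067,"dy":-0.0713,"dz":0.03,"yaw":0.26}
    - {"hand":-1,"dx":-0.0101,"dy":-0.107,"dz":0.045,"yaw":0.26}
    - {"hand":-1,"dx":-0.0134,"dy":-0.1426,"dz":0.06,"yaw":0.26}
    - {"hand":-1,"dx":-0.0168,"dy":-0.1783,"dz":0.0763,"yaw":0.26}
    - {"hand":-1,"dx":-0.0168,"dy":-0.1783,"dz":0.0763,"yaw":0.26}
    - {"hand":-1,"dx":-0.0168,"dy":-0.1783,"dz":0.1,"yaw":0.26}
    - {"hand":-1,"dx":-0.0168,"dy":-0.1783,"dz":0.13,"yaw":0.26}
    - {"hand":-1,"dx":-0.0168,"dy":-0.1783,"dz":0.13,"yaw":0.26}
    - {"hand":-1,"dx":-0.0168,"dy":-0.1783,"dz":0.13,"yaw":0.26}

```text
time_s: 10.28
ee_pos: [0.4602, -0.156, 0.1154]
tcp_rot: [-0.001, 1.0, -0.028, -0.002]
ft_force: [-0.2, -0.1, -0.2]
opening: 0.0851
finger_force: 0.0
```

```bash
python3 - <<'E'
from h import *
go(.461,-.1564,.088,-3.2)
c=arm.read_camera("scene"); cv2.imwrite("pics/g.png",cv2.resize(c["pixels"][100:260,240:420,::-1],None,fx=3,fy=3,interpolation=cv2.INTER_CUBIC))
E
```

```text
t 10.28 pos [ 0.4602 -0.156   0.1154] phi -3.26 j [-0.5607  0.0032  2.0526 -0.      1.0894  1.067 ] F [-0.2411 -0.1237 -0.1642] 0.0850947832651091 q [-0.0009  0.9996 -0.0284 -0.0016]
dx 0.0008 dy 0.0003 dz 0.0274 yaw -0.06
```

View pics/g.png

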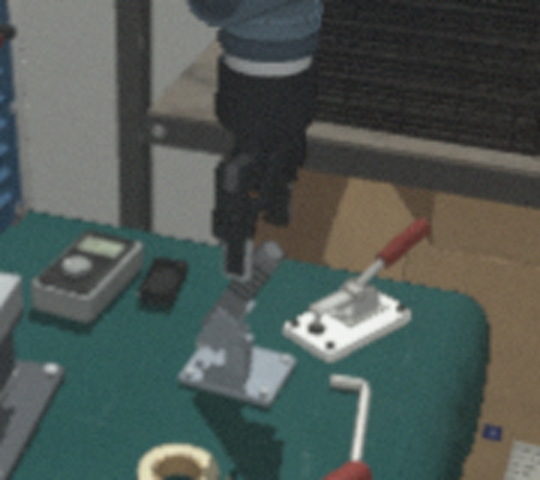

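The fingers straddle the probe at (240,260). I go down and close.

step_arm:
  force: 90
  steps:
    - {"hand":-1,"dx":0,"dy":0,"dz":0.014,"yaw":0}
    - {"hand":-1,"dx":0,"dy":0,"dz":0.027,"yaw":0}
    - {"hand":-1,"dx":0,"dy":0,"dz":0.027,"yaw":0}
    - {"hand":-1,"dx":0,"dy":0,"dz":0.027,"yaw":0}
    - {"hand":1,"dx":0,"dy":0,"dz":0.027,"yaw":0}
    - {"hand":1,"dx":0,"dy":0,"dz":0.027,"yaw":0}
    - {"hand":1,"dx":0,"dy":0,"dz":0.027,"yaw":0}
    - {"hand":1,"dx":0,"dy":0,"dz":0.027,"yaw":0}
    - {"hand":1,"dx":0,"dy":0,"dz":0.027,"yaw":0}
    - {"hand":1,"dx":0,"dy":0,"dz":0.027,"yaw":0}
    - {"hand":1,"dx":0,"dy":0,"dz":0.027,"yaw":0}
    - {"hand":1,"dx":0,"dy":0,"dz":0.027,"yaw":0}

```text
time_s: 11.33
ee_pos: [0.4614, -0.1566, 0.0898]
tcp_rot: [-0.0, 1.0, -0.029, 0.0]
ft_force: [-1.9, 1.8, 5.5]
opening: 0.0207
finger_force: 87.8
```

```bash
python3 - <<'E'
from h import *
go(.461,-.1564,.15,-3.2)
E
```

```text
t 11.33 pos [ 0.4614 -0.1566  0.0898] phi -3.29 j [-0.5606  0.0473  2.0626  0.0002  1.0316  1.0675] F [-1.9409  1.8259  5.5287] 0.020682904748856763 q [-0.0001  0.9996 -0.0287  0.0001]
dx -0.0004 dy -0.0002 dz -0.0602 yaw -0.09
```

step_arm:
  steps:
    - {"hand":1,"dx":-0.005,"dy":0,"dz":-0.01,"yaw":0}
    - {"hand":1,"dx":-0.01,"dy":0,"dz":-0.02,"yaw":0}
    - {"hand":1,"dx":-0.015,"dy":0,"dz":-0.032,"yaw":0}
    - {"hand":1,"dx":-0.015,"dy":0,"dz":-0.05,"yaw":0}
    - {"hand":1,"dx":-0.015,"dy":0,"dz":-0.075,"yaw":0}
    - {"hand":1,"dx":-0.015,"dy":0,"dz":-0.1,"yaw":0}
    - {"hand":1,"dx":-0.015,"dy":0,"dz":-0.11,"yaw":0}
    - {"hand":1,"dx":-0.015,"dy":0,"dz":-0.11,"yaw":0}

```text
time_s: 12.0
ee_pos: [0.4475, -0.1567, 0.2017]
tcp_rot: [0.001, 1.0, -0.029, 0.002]
ft_force: [0.7, 0.0, -1.2]
opening: 0.0211
finger_force: 88.0
```

```bash
python3 - <<'E'
from h import *
go(.461,-.1564,.15,-3.2)
a=np.radians(6.2); R=np.array([[np.cos(a),-np.sin(a)],[np.sin(a),np.cos(a)]]); o=np.array([.6546,-.0134])
for nm in("top3","scene3","scene0","top0"):
    w=np.load(nm+".npy").reshape(-1,3); w=w[(abs(w[:,0]-.65)<.1)&(abs(w[:,1])<.12)]
    q=np.c_[(w[:,:2]-o)@R,w[:,2]]
    f=q[(abs(q[:,2]-.0103)<.002)&(q[:,0]<-.018)&(q[:,0]>-.07)]
    ys=np.arange(-.075,.075,.01); e=np.array([[y+.005,np.percentile(f[(f[:,1]>y)&(f[:,1]<=y+.01),0],2)] for y in ys if ((f[:,1]>y)&(f[:,1]<=y+.01)).sum()>8])
    if len(e)>3: print(nm,"front edge slope deg,x:",np.degrees(np.arctan(np.polyfit(e[:,0],e[:,1],1))[0]),np.median(e[:,1]))
    m=f[(f[:,0]>-.05)&(f[:,0]<-.03)]; print("  Yends",np.percentile(m[:,1],[.5,99.5]))
    b=q[(q[:,2]>.02)&(q[:,2]<.065)&(abs(q[:,1])<.05)&(q[:,0]<.0)]; 
    if len(b)>20: 
        k=np.polyfit(b[:,1],b[:,0],1); print("  web",len(b),np.degrees(np.arctan(k[0])),np.median(b[:,0]))
    t=q[(q[:,2]>.088)&(q[:,2]<.112)]; print("  plates X",np.percentile(t[:,0],[1,99]),"Y",np.percentile(t[:,1],[1,99]))
# probe held
for n in("top","scene"):
    c=arm.read_camera(n); w=cloud(c); np.save(n+"4.npy",w)
    y,x=(130,240) if n=="top" else (110,240)
    cv2.imwrite(f"pics/{n}4.png",cv2.resize(c["pixels"][y:y+150,x:x+190,::-1],None,fx=4,fy=4,interpolation=cv2.INTER_CUBIC))
    for q in("probe","probe_ball"):
      for r in arm.silhouettes(n,q)[:1]:
        P=w[r["region"]]; P=P[~np.isnan(P[:,0])]; print(n,q,r["conf"],r["point"],len(P),np.median(P,0),np.percentile(P,[3,97],axis=0).ravel())
E
```

```text
t 12.0 pos [ 0.4475 -0.1567  0.2017] phi -3.29 j [-0.5764 -0.1533  2.0263 -0.0001  1.2632  1.0519] F [ 0.6708  0.0439 -1.1808] 0.021066601852014716 q [ 0.0015  0.9996 -0.0287  0.0023]
dx 0.0134 dy -0.0010 dz 0.0517 yaw -0.09
top3 front edge slope deg,x: -0.3260354186469994 -0.0535428613984404
  Yends [-0.0812  0.0771]
  plates X [-0.0256  0.0247] Y [-0.0657  0.0619]
scene3 front edge slope deg,x: -1.7223018018622296 -0.05238633824009726
  Yends [-0.0742  0.0791]
  web 165 -0.45285835553850273 -0.014408485927868123
  plates X [-0.0264  0.0237] Y [-0.0615  0.0674]
scene0 front edge slope deg,x: -1.848338310670344 -0.05163129575574143
  Yends [-0.0735  0.0797]
  web 171 -0.46595842386278663 -0.014639642514163494
  plates X [-0.0262  0.0233] Y [-0.0609  0.0664]
top0 front edge slope deg,x: -0.2502370373097955 -0.05357303383099205
  Yends [-0.0813  0.0768]
  plates X [-0.0256  0.0245] Y [-0.0653  0.0624]
top probe 0.47 [265.3, 164.5] 1594 [ 0.6243 -0.0183  0.0105] [ 0.5982 -0.0933  0.0061  0.6773  0.0616  0.0742]
scene probe 0.5 [322.6, 168.0] 284 [ 0.466  -0.1448  0.1763] [ 0.4263 -1.3124 -0.5361  0.841  -0.1414  0.2401]
```

View pics/scene4.png

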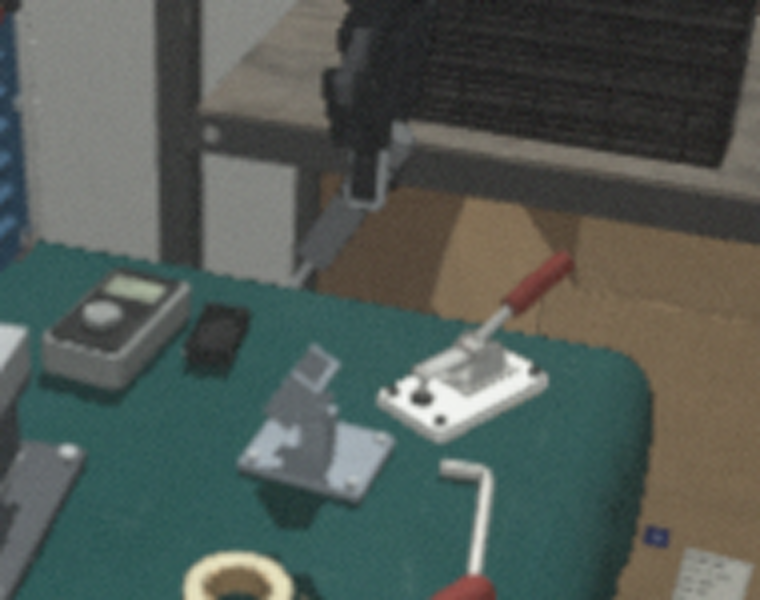

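```bash
python3 - <<'E'
from h import *
c=arm.read_camera("scene"); t=arm.state(); p=t["ee_pos"]; print(p,t["tcp_rot"])
K=np.array(c["camera_matrix"],float); dist=np.array([c["k1"],0,0,0,0.])
pr=lambda X: cv2.projectPoints(np.array([X],float),np.array(c["rvec"],float),np.array(c["tvec"],float),K,dist)[0].ravel()
b=p+[.0464,-.0022,-.0667]; print("ball",b,pr(b), "5mm fwd",pr(b+[.005,0,0]),"5mm up",pr(b+[0,0,.005]))
ctip=p+[-.011-.009,.001,.10-.0045]
w=cloud(c); k=(abs(w[...,1]+.145)<.02)&(w[...,0]>.40)&(w[...,0]<.52)&(w[...,2]>.125)&(w[...,2]<.182)
P=w[k]; m=P.mean(0); v=np.linalg.svd(P-m)[2][0]; print(len(P),m,v,np.degrees(np.arctan2(abs(v[0]),abs(v[2]))))
# nose region: crop enlargement
g=c["pixels"][165:195,300:345]; cv2.imwrite("pics/nose.png",cv2.resize(g[...,::-1],None,fx=14,fy=14,interpolation=cv2.INTER_CUBIC))
# axis N/D of handle relative to home frame
a=np.radians(29); cc,s=np.cos(np.radians(-3)),np.sin(np.radians(-3))
d=np.array([-np.sin(a)*cc,-np.sin(a)*s,np.cos(a)]); n=np.array([np.cos(a)*cc,np.cos(a)*s,np.sin(a)]); l=np.array([-s,cc,0])
q=P-p; D,N,L=q@d,q@n,q@l
for d0 in np.arange(D.min(),D.max(),.008):
    mm=(D>=d0)&(D<d0+.008); print(round(d0,3),mm.sum(),np.percentile(N[mm],[3,50,97]),np.median(L[mm]))
tcp0=np.array([.4612,-.1565,.0893]); print("expected N axis",.4617-tcp0@n,"D origin",-.206-tcp0@d)
E
```

```text
[ 0.4455 -0.1553  0.1977] [-0.0007  0.9996 -0.0288 -0.0012]
ball [ 0.4919 -0.1575  0.131 ] [313.4675 179.0437] 5mm fwd [311.526  178.6772] 5mm up [313.5297 177.2666]
145 [ 0.4735 -0.1459  0.162 ] [-0.5093  0.1586  0.8458] 31.053833190925943
-0.085 10 [0.004  0.006  0.0096] 0.004559497983238184
-0.077 8 [0.0044 0.0069 0.0098] 0.003481965045011845
-0.069 2 [0.0076 0.0085 0.0095] 0.004412855753675683
-0.061 17 [-0.0027  0.0068  0.0176] 0.012092552598032701
-0.053 29 [-0.0023  0.0077  0.0172] 0.012286960223796783
-0.045 25 [-0.0033  0.0062  0.0169] 0.012078032236858969
-0.037 28 [-0.0033  0.0079  0.0175] 0.011966734763890995
-0.029 21 [-0.0026  0.006   0.0155] 0.012166753949737028
-0.021 5 [-0.0031 -0.001   0.002 ] 0.01260502004587764
expected N axis 0.008421062671739421 D origin -0.05684490046714019
```

View pics/nose.png

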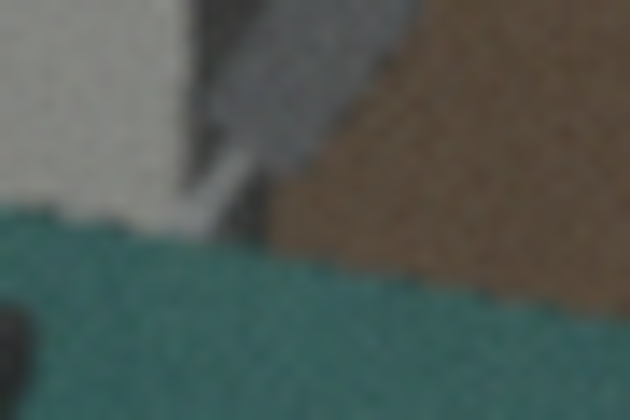

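```bash
python3 - <<'E'
from h import *
go(.5555,.0297,.115,6.5)
E
```

```text
t 12.35 pos [ 0.4455 -0.1553  0.1977] phi -3.3 j [-0.5765 -0.1496  2.0306 -0.      1.2634  1.0518] F [-0.1668  0.979  -1.9725] 0.02091597557759907 q [-0.0007  0.9996 -0.0288 -0.0012]
dx 0.0992 dy -0.1911 dz 0.0827 yaw -9.80
```

step_arm:
  steps:
    - {"hand":1,"dx":0.0124,"dy":-0.0239,"dz":0,"yaw":-1.2}
    - {"hand":1,"dx":0.0248,"dy":-0.0478,"dz":0,"yaw":-2.5}
    - {"hand":1,"dx":0.0372,"dy":-0.0717,"dz":0,"yaw":-3.7}
    - {"hand":1,"dx":0.0496,"dy":-0.0956,"dz":0,"yaw":-4.9}
    - {"hand":1,"dx":0.062,"dy":-0.1194,"dz":0,"yaw":-6.1}
    - {"hand":1,"dx":0.0744,"dy":-0.1433,"dz":0,"yaw":-7.3}
    - {"hand":1,"dx":0.0868,"dy":-0.1672,"dz":0,"yaw":-8.6}
    - {"hand":1,"dx":0.0992,"dy":-0.1911,"dz":0,"yaw":-9.8}
    - {"hand":1,"dx":0.0992,"dy":-0.1911,"dz":0,"yaw":-9.8}
    - {"hand":1,"dx":0.0992,"dy":-0.1911,"dz":0.02,"yaw":-9.8}
    - {"hand":1,"dx":0.0992,"dy":-0.1911,"dz":0.04,"yaw":-9.8}
    - {"hand":1,"dx":0.0992,"dy":-0.1911,"dz":0.06,"yaw":-9.8}
    - {"hand":1,"dx":0.0992,"dy":-0.1911,"dz":0.0827,"yaw":-9.8}
    - {"hand":1,"dx":0.0992,"dy":-0.1911,"dz":0.0827,"yaw":-9.8}
    - {"hand":1,"dx":0.0992,"dy":-0.1911,"dz":0.0827,"yaw":-9.8}
    - {"hand":1,"dx":0.0992,"dy":-0.1911,"dz":0.0827,"yaw":-9.8}

```text
time_s: 13.68
ee_pos: [0.5567, 0.029, 0.1175]
tcp_rot: [0.0, 0.998, 0.057, 0.001]
ft_force: [0.5, -0.7, -0.3]
opening: 0.0211
finger_force: 88.4
```

```bash
cat >> h.py <<'E'
O=np.array([.6553,-.0133]); A=np.radians(6.5); RS=np.array([[np.cos(A),-np.sin(A)],[np.sin(A),np.cos(A)]])
def instand(w): 
    w=w.reshape(-1,3); return np.c_[(w[:,:2]-O)@RS,w[:,2]]
E
python3 - <<'E'
from h import *
go(.5555,.0297,.115,6.5)
s=arm.state(); print("tcp in stand",instand(np.array(s["ee_pos"])))
for n in("scene","top"):
    c=arm.read_camera(n); w=cloud(c); q=instand(w); q[np.isnan(q)]=9
    k=(abs(q[:,1]-.054)<.025)&(q[:,0]>-.13)&(q[:,0]<-.0285)&(q[:,2]>.02)&(q[:,2]<.095)&(q[:,2]<.1); P=q[k]
    a=np.radians(29); D=-P[:,0]*np.sin(a)+P[:,2]*np.cos(a); N=P[:,0]*np.cos(a)+P[:,2]*np.sin(a)
    print(n,len(P))
    for d0 in np.arange(D.min(),D.max(),.004):
        m=(D>=d0)&(D<d0+.004)
        if m.any(): print(round(d0,4),m.sum(),"N",np.percentile(N[m],[0,50,100]),"Y",np.percentile(P[m,1],[0,50,100]))
    if n=="scene": cv2.imwrite("pics/s5.png",cv2.resize(c["pixels"][170:290,180:330,::-1],None,fx=5,fy=5,interpolation=cv2.INTER_CUBIC))
E
```

```text
t 13.68 pos [0.5567 0.029  0.1175] phi 6.49 j [-0.1513  0.1632  1.8764 -0.0001  1.101   1.3063] F [ 0.4609 -0.6809 -0.2982] 0.02114819561130736 q [0.0001 0.9984 0.0566 0.0005]
dx -0.0011 dy -0.0008 dz 0.0025 yaw -0.01
tcp in stand [[-0.0931  0.0532  0.1175]]
scene 100
0.0653 6 N [-0.0195 -0.017  -0.0133] Y [0.0525 0.0552 0.057 ]
0.0693 2 N [-0.0202 -0.0186 -0.017 ] Y [0.0562 0.0565 0.0568]
0.0733 4 N [-0.0209 -0.0183 -0.0158] Y [0.0557 0.0568 0.0586]
0.0773 4 N [-0.0216 -0.019  -0.0165] Y [0.0536 0.0557 0.0572]
0.0893 6 N [-0.0249 -0.0184 -0.012 ] Y [0.0645 0.0647 0.0652]
0.0933 16 N [-0.0286 -0.0182 -0.0078] Y [0.0628 0.0646 0.067 ]
0.0973 14 N [-0.0262 -0.0158 -0.0073] Y [0.0627 0.0644 0.0662]
0.1013 9 N [-0.0269 -0.0171 -0.008 ] Y [0.0631 0.0639 0.0666]
0.1053 11 N [-0.0257 -0.0159 -0.0087] Y [0.0624 0.0648 0.0655]
0.1093 13 N [-0.0263 -0.0176 -0.0075] Y [0.0628 0.0656 0.0674]
0.1133 11 N [-0.0269 -0.0208 -0.0123] Y [0.0633 0.0645 0.0661]
0.1173 3 N [-0.0263 -0.0245 -0.0197] Y [0.0634 0.0638 0.064 ]
0.1213 1 N [-0.0271 -0.0271 -0.0271] Y [0.0605 0.0605 0.0605]
top 0Traceback (most recent call last):
  File "<stdin>", line 9, in <module>
    return umr_minimum(a, axis, None, out, keepdims, initial, where)
ValueError: zero-size array to reduction operation minimum which has no identity
```

View pics/s5.png

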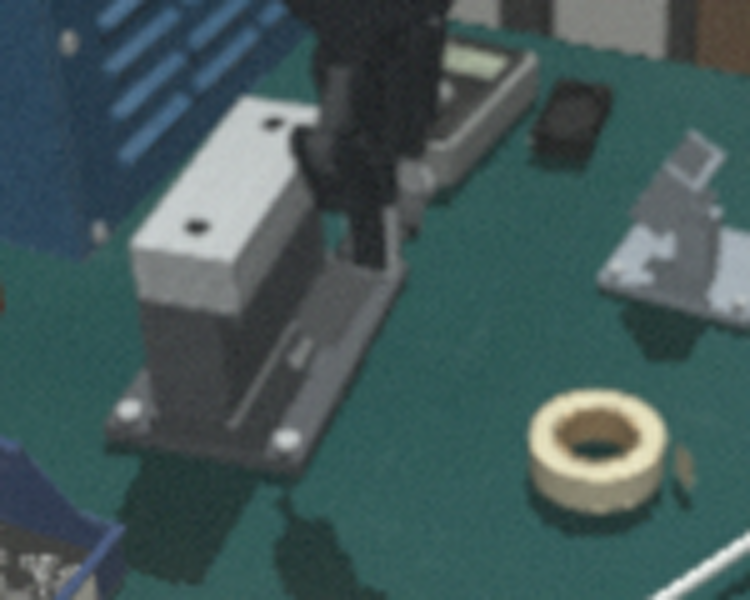

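step_arm:
  steps:
    - {"hand":1,"dx":0,"dy":0,"dz":0.01,"yaw":0}
    - {"hand":1,"dx":0,"dy":0,"dz":0.02,"yaw":0}
    - {"hand":1,"dx":0,"dy":0,"dz":0.026,"yaw":0}
    - {"hand":1,"dx":0,"dy":0,"dz":0.026,"yaw":0}
    - {"hand":1,"dx":0,"dy":0,"dz":0.026,"yaw":0}
    - {"hand":1,"dx":0,"dy":0,"dz":0.026,"yaw":0}

```text
time_s: 14.28
ee_pos: [0.5563, 0.0293, 0.0906]
tcp_rot: [-0.0, 0.998, 0.057, 0.0]
ft_force: [0.0, 0.0, -0.8]
opening: 0.021
finger_force: 88.4
```

step_arm:
  steps:
    - {"hand":1,"dx":0,"dy":0,"dz":0.002,"yaw":0}
    - {"hand":1,"dx":0,"dy":0,"dz":0.003,"yaw":0}
    - {"hand":1,"dx":0,"dy":0,"dz":0.003,"yaw":0}

```text
time_s: 14.53
ee_pos: [0.5562, 0.0293, 0.0875]
tcp_rot: [-0.0, 0.998, 0.057, -0.0]
ft_force: [0.0, 0.6, -1.5]
opening: 0.0206
finger_force: 88.4
```

step_arm:
  steps:
    - {"hand":1,"dx":0,"dy":0,"dz":0.002,"yaw":0}
    - {"hand":1,"dx":0,"dy":0,"dz":0.003,"yaw":0}
    - {"hand":1,"dx":0,"dy":0,"dz":0.003,"yaw":0}

```text
time_s: 14.78
ee_pos: [0.556, 0.0293, 0.0843]
tcp_rot: [-0.0, 0.998, 0.057, -0.0]
ft_force: [0.2, 0.6, -1.0]
opening: 0.0209
finger_force: 88.4
```

step_arm:
  steps:
    - {"hand":1,"dx":0,"dy":0,"dz":0.002,"yaw":0}
    - {"hand":1,"dx":0,"dy":0,"dz":0.003,"yaw":0}
    - {"hand":1,"dx":0,"dy":0,"dz":0.003,"yaw":0}

```text
time_s: 15.03
ee_pos: [0.5566, 0.0293, 0.0818]
tcp_rot: [0.0, 0.998, 0.057, 0.001]
ft_force: [0.7, -0.0, 0.8]
opening: 0.0205
finger_force: 88.5
```

step_arm:
  steps:
    - {"hand":1,"dx":0,"dy":0,"dz":0.002,"yaw":0}
    - {"hand":1,"dx":0,"dy":0,"dz":0.002,"yaw":0}
    - {"hand":1,"dx":0,"dy":0,"dz":0.002,"yaw":0}

```text
time_s: 15.28
ee_pos: [0.557, 0.0293, 0.0802]
tcp_rot: [0.0, 0.998, 0.057, 0.001]
ft_force: [1.3, 0.5, 1.9]
opening: 0.0208
finger_force: 88.7
```

step_arm:
  steps:
    - {"hand":1,"dx":0,"dy":0,"dz":0,"yaw":0}

```text
time_s: 15.37
ee_pos: [0.557, 0.0293, 0.0802]
tcp_rot: [0.0, 0.998, 0.057, 0.001]
ft_force: [1.3, 1.2, 2.1]
opening: 0.0205
finger_force: 88.7
```

step_arm:
  steps:
    - {"hand":1,"dx":0,"dy":0,"dz":-0.004,"yaw":0}
    - {"hand":1,"dx":0.004,"dy":-0.001,"dz":-0.006,"yaw":0}
    - {"hand":1,"dx":0.01,"dy":-0.002,"dz":-0.006,"yaw":0}
    - {"hand":1,"dx":0.016,"dy":-0.003,"dz":-0.006,"yaw":0}
    - {"hand":1,"dx":0.022,"dy":-0.003,"dz":-0.006,"yaw":0}
    - {"hand":1,"dx":0.024,"dy":-0.003,"dz":-0.006,"yaw":0}
    - {"hand":1,"dx":0.024,"dy":-0.003,"dz":-0.006,"yaw":0}
    - {"hand":1,"dx":0.024,"dy":-0.003,"dz":-0.006,"yaw":0}

```text
time_s: 16.03
ee_pos: [0.5796, 0.0351, 0.0852]
tcp_rot: [-0.0, 0.998, 0.057, -0.0]
ft_force: [-0.9, 0.4, -1.2]
opening: 0.0212
finger_force: 88.6
```

step_arm:
  steps:
    - {"hand":1,"dx":0.001,"dy":0,"dz":0,"yaw":0}
    - {"hand":1,"dx":0.002,"dy":0,"dz":0,"yaw":0}
    - {"hand":1,"dx":0.002,"dy":0,"dz":0,"yaw":0}

```text
time_s: 16.28
ee_pos: [0.5817, 0.0352, 0.0856]
tcp_rot: [0.0, 0.998, 0.057, -0.0]
ft_force: [1.0, -0.5, -1.4]
opening: 0.0206
finger_force: 88.6
```

step_arm:
  steps:
    - {"hand":1,"dx":0.001,"dy":0,"dz":0,"yaw":0}
    - {"hand":1,"dx":0.002,"dy":0,"dz":0,"yaw":0}
    - {"hand":1,"dx":0.002,"dy":0,"dz":0,"yaw":0}

```text
time_s: 16.53
ee_pos: [0.5839, 0.0355, 0.0857]
tcp_rot: [0.0, 0.998, 0.057, 0.0]
ft_force: [0.2, 0.1, -1.4]
opening: 0.0208
finger_force: 88.6
```

step_arm:
  steps:
    - {"hand":1,"dx":0.001,"dy":0,"dz":0,"yaw":0}
    - {"hand":1,"dx":0.0015,"dy":0,"dz":0,"yaw":0}
    - {"hand":1,"dx":0.0015,"dy":0,"dz":0,"yaw":0}

```text
time_s: 16.78
ee_pos: [0.5849, 0.0357, 0.0854]
tcp_rot: [-0.0, 0.998, 0.057, -0.001]
ft_force: [-0.7, -0.7, -0.8]
opening: 0.0208
finger_force: 88.6
```

step_arm:
  steps:
    - {"hand":1,"dx":0.001,"dy":0,"dz":0,"yaw":0}
    - {"hand":1,"dx":0.001,"dy":0,"dz":0,"yaw":0}
    - {"hand":1,"dx":0.001,"dy":0,"dz":0,"yaw":0}

```text
time_s: 17.03
ee_pos: [0.5855, 0.0358, 0.0852]
tcp_rot: [-0.0, 0.998, 0.057, -0.001]
ft_force: [-2.2, -0.7, -1.4]
opening: 0.0208
finger_force: 88.5
```

step_arm:
  steps:
    - {"hand":1,"dx":0,"dy":0,"dz":0.002,"yaw":0}
    - {"hand":1,"dx":0,"dy":0,"dz":0.004,"yaw":0}
    - {"hand":1,"dx":0,"dy":0,"dz":0.0066,"yaw":0}
    - {"hand":1,"dx":0,"dy":0,"dz":0.0066,"yaw":0}
    - {"hand":1,"dx":0,"dy":0,"dz":0.0066,"yaw":0}

```text
time_s: 17.45
ee_pos: [0.5865, 0.0357, 0.0792]
tcp_rot: [0.0, 0.998, 0.057, 0.0]
ft_force: [-2.4, -0.4, 0.4]
opening: 0.0209
finger_force: 88.6
```

```bash
python3 - <<'E'
from h import *
go(.5855,.0358,.0786,6.5)
print(instand(np.array(arm.state()["ee_pos"])))
c=arm.read_camera("scene"); w=cloud(c); q=instand(w); q[np.isnan(q)]=9
k=(abs(q[:,1]-.058)<.02)&(q[:,0]>-.1)&(q[:,0]<-.0165)&(q[:,2]>.013)&(q[:,2]<.065); P=q[k]
a=np.radians(29); D=-P[:,0]*np.sin(a)+P[:,2]*np.cos(a); N=P[:,0]*np.cos(a)+P[:,2]*np.sin(a)
for d0 in np.arange(D.min(),D.max(),.004):
    m=(D>=d0)&(D<d0+.004)
    if m.any(): print(round(d0,4),m.sum(),"N",np.percentile(N[m],[0,50,100]),"Y",np.percentile(P[m,1],[0,50,100]))
print("corner D,N",.019*np.sin(a)+.014*np.cos(a),-.019*np.cos(a)+.014*np.sin(a))
cv2.imwrite("pics/s6.png",cv2.resize(c["pixels"][200:280,190:300,::-1],None,fx=7,fy=7,interpolation=cv2.INTER_CUBIC))
E
```

```text
t 17.45 pos [0.5865 0.0357 0.0792] phi 6.5 j [-0.132   0.2849  1.8123  0.0001  1.0437  1.3252] F [-2.3557 -0.4139  0.3848] 0.020883064945207263 q [0.     0.9984 0.0567 0.0004]
dx -0.0010 dy -0.0002 dz 0.0006 yaw 0.00
[[-0.0628  0.0565  0.0792]]
0.0197 3 N [-0.0125 -0.0093 -0.0085] Y [0.0573 0.0576 0.0723]
0.0237 4 N [-0.018  -0.0082 -0.006 ] Y [0.0564 0.0597 0.0659]
0.0277 4 N [-0.0281 -0.0096 -0.0068] Y [0.0567 0.0591 0.0701]
0.0317 9 N [-0.0359 -0.0319 -0.0087] Y [0.0591 0.0677 0.0757]
0.0357 6 N [-0.0407 -0.0334 -0.0298] Y [0.0623 0.0693 0.0748]
0.0397 3 N [-0.0367 -0.0105  0.0009] Y [0.0645 0.0666 0.0754]
0.0437 12 N [-0.0195 -0.0109 -0.0011] Y [0.0645 0.0661 0.0691]
0.0477 10 N [-0.0182 -0.009   0.0013] Y [0.0648 0.0672 0.0691]
0.0517 11 N [-0.0189 -0.0069  0.0006] Y [0.0654 0.067  0.0689]
0.0557 13 N [-0.0196 -0.0095  0.0018] Y [0.0656 0.0671 0.0701]
0.0597 10 N [-0.0184 -0.0092 -0.0002] Y [0.0652 0.0673 0.0691]
0.0637 15 N [-0.0191 -0.009   0.001 ] Y [0.0647 0.0669 0.0681]
0.0677 13 N [-0.0197 -0.0097  0.0015] Y [0.0652 0.0667 0.0685]
0.0717 11 N [-0.0192 -0.0073 -0.0004] Y [0.0648 0.0671 0.0691]
0.0757 8 N [-0.018  -0.0126 -0.008 ] Y [0.0652 0.0663 0.068 ]
0.0797 2 N [-0.0198 -0.0179 -0.016 ] Y [0.0673 0.068  0.0686]
corner D,N 0.021456058684631945 -0.0098304397521998
```

View pics/s6.png

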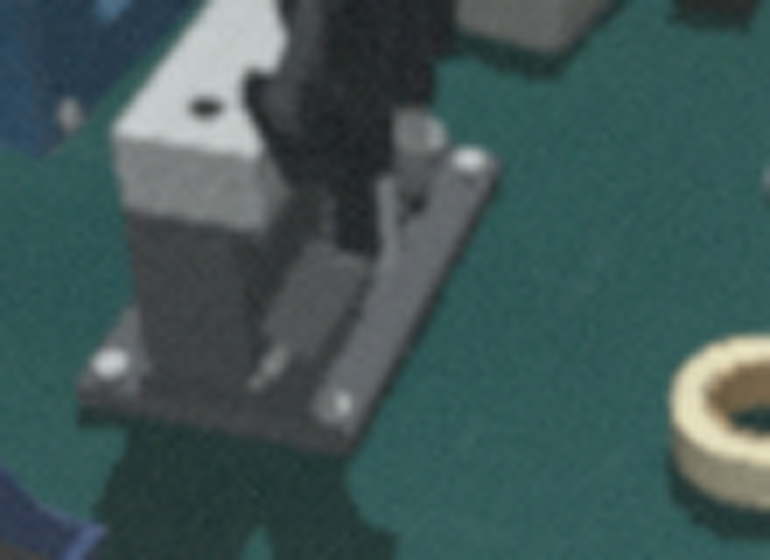

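The probe's nose sits in the seam at (265,370), near the left end, pressed in by about 5 mm. I sweep the first half.

step_arm:
  steps:
    - {"hand":1,"dx":-0.0005,"dy":0,"dz":0,"yaw":0}
    - {"hand":1,"dx":-0.001,"dy":0,"dz":0.0003,"yaw":0}
    - {"hand":1,"dx":-0.001,"dy":0,"dz":0.0003,"yaw":0}
    - {"hand":1,"dx":-0.001,"dy":0.0033,"dz":0.0003,"yaw":0}
    - {"hand":1,"dx":-0.001,"dy":0.0066,"dz":0.0003,"yaw":0}
    - {"hand":1,"dx":-0.001,"dy":0.01,"dz":0.0003,"yaw":0}
    - {"hand":1,"dx":-0.001,"dy":0.0133,"dz":0.0003,"yaw":0}
    - {"hand":1,"dx":-0.001,"dy":0.0166,"dz":0.0003,"yaw":0}
    - {"hand":1,"dx":-0.001,"dy":0.02,"dz":0.0003,"yaw":0}
    - {"hand":1,"dx":-0.001,"dy":0.0233,"dz":0.0003,"yaw":0}
    - {"hand":1,"dx":-0.001,"dy":0.0266,"dz":0.0003,"yaw":0}
    - {"hand":1,"dx":-0.001,"dy":0.03,"dz":0.0003,"yaw":0}

```text
time_s: 18.5
ee_pos: [0.5885, 0.0055, 0.0786]
tcp_rot: [-0.0, 0.998, 0.057, -0.0]
ft_force: [-0.7, 2.1, 1.0]
opening: 0.0211
finger_force: 88.7
```

```bash
cat > chk.py <<'E'
from h import *
s=arm.state(); p=instand(np.array(s["ee_pos"]))[0]; print(s["time_s"],p,s["ft_force"],"phi",np.degrees(2*np.arctan2(s["tcp_rot"][2],s["tcp_rot"][1])))
w=cloud(arm.read_camera("scene")); q=instand(w); q[np.isnan(q)]=9
k=(abs(q[:,1]-p[1]-.011)<.006)&(q[:,0]>-.1)&(q[:,0]<-.0165)&(q[:,2]>.013)&(q[:,2]<.065); P=q[k]
a=np.radians(29); D=-P[:,0]*np.sin(a)+P[:,2]*np.cos(a); N=P[:,0]*np.cos(a)+P[:,2]*np.sin(a); L=P[:,1]-p[1]
for d0 in np.arange(.0197,.08,.008):
    m=(D>=d0)&(D<d0+.008)
    if m.any(): print(round(d0,4),m.sum(),"N",np.percentile(N[m],[0,50,100]),"Y",np.median(P[m,1]))
E
python3 chk.py
```

```text
18.5 [-0.0642  0.0262  0.0786] [-0.6834  2.1206  0.9819] phi 6.502437772407296
0.0197 2 N [-0.0158 -0.0136 -0.0113] Y 0.037453218913476416
0.0357 2 N [-0.0162 -0.0094 -0.0025] Y 0.03563632938529313
0.0437 17 N [-0.0201 -0.0097 -0.    ] Y 0.03714264758560776
0.0517 23 N [-0.0215 -0.0111 -0.0008] Y 0.038019666886037855
0.0597 24 N [-0.0222 -0.0122 -0.0011] Y 0.03769159396902401
0.0677 26 N [-0.0223 -0.0114 -0.0018] Y 0.03760336939343602
0.0757 9 N [-0.0206 -0.0173 -0.0115] Y 0.03735853054300762
```

step_arm:
  steps:
    - {"hand":1,"dx":0,"dy":0.0033,"dz":0,"yaw":0}
    - {"hand":1,"dx":0,"dy":0.0066,"dz":0,"yaw":0}
    - {"hand":1,"dx":0,"dy":0.01,"dz":0,"yaw":0}
    - {"hand":1,"dx":0,"dy":0.0133,"dz":0,"yaw":0}
    - {"hand":1,"dx":0,"dy":0.0166,"dz":0,"yaw":0}
    - {"hand":1,"dx":0,"dy":0.02,"dz":0,"yaw":0}
    - {"hand":1,"dx":0,"dy":0.0233,"dz":0,"yaw":0}
    - {"hand":1,"dx":0,"dy":0.0266,"dz":0,"yaw":0}
    - {"hand":1,"dx":0,"dy":0.03,"dz":0,"yaw":0}
    - {"hand":1,"dx":0,"dy":0.0333,"dz":0,"yaw":0}
    - {"hand":1,"dx":0,"dy":0.0366,"dz":0,"yaw":0}
    - {"hand":1,"dx":0,"dy":0.04,"dz":0,"yaw":0}

```text
time_s: 19.55
ee_pos: [0.5931, -0.0342, 0.0787]
tcp_rot: [-0.0, 0.998, 0.057, -0.0]
ft_force: [-0.4, 1.9, 1.2]
opening: 0.0209
finger_force: 88.7
```

```bash
python3 chk.py
```

```text
19.55 [-0.0641 -0.0137  0.0787] [-0.4308  1.9215  1.1614] phi 6.507527501436245
0.0197 2 N [-0.0101 -0.0093 -0.0085] Y -0.0038871013335593533
0.0277 1 N [-0.0138 -0.0138 -0.0138] Y -0.008346162854886654
0.0357 1 N [-0.009 -0.009 -0.009] Y -0.00137632875606987
0.0437 23 N [-0.0206 -0.011  -0.001 ] Y -0.001856511491093889
0.0517 20 N [-0.0207 -0.0108 -0.0013] Y -0.0018298706255326451
0.0597 18 N [-0.02   -0.0111 -0.0008] Y -0.002049152448684599
0.0677 23 N [-0.0188 -0.0094  0.0005] Y -0.001264464365944944
0.0757 11 N [-0.0202 -0.0149 -0.0076] Y -0.001687527780234537
```

step_arm:
  steps:
    - {"hand":1,"dx":0,"dy":0.0033,"dz":0,"yaw":0}
    - {"hand":1,"dx":0,"dy":0.0066,"dz":0,"yaw":0}
    - {"hand":1,"dx":0,"dy":0.01,"dz":0,"yaw":0}
    - {"hand":1,"dx":0,"dy":0.0133,"dz":0,"yaw":0}
    - {"hand":1,"dx":0,"dy":0.0166,"dz":0,"yaw":0}
    - {"hand":1,"dx":0,"dy":0.02,"dz":0,"yaw":0}
    - {"hand":1,"dx":0,"dy":0.0233,"dz":0,"yaw":0}
    - {"hand":1,"dx":0,"dy":0.0266,"dz":0,"yaw":0}
    - {"hand":1,"dx":0,"dy":0.03,"dz":0,"yaw":0}
    - {"hand":1,"dx":0,"dy":0.0333,"dz":0,"yaw":0}
    - {"hand":1,"dx":0,"dy":0.0366,"dz":0,"yaw":0}
    - {"hand":1,"dx":0,"dy":0.04,"dz":0,"yaw":0}
    - {"hand":1,"dx":0,"dy":0.0425,"dz":0,"yaw":0}
    - {"hand":1,"dx":0,"dy":0.0445,"dz":0,"yaw":0}
    - {"hand":1,"dx":0,"dy":0.0445,"dz":0,"yaw":0}
    - {"hand":1,"dx":0,"dy":0.0445,"dz":0,"yaw":0}

```text
time_s: 20.93
ee_pos: [0.5983, -0.0789, 0.0788]
tcp_rot: [0.001, 0.998, 0.057, 0.0]
ft_force: [0.0, -1.3, 1.2]
opening: 0.0211
finger_force: 88.8
```

```bash
python3 chk.py
```

```text
20.9333 [-0.0641 -0.0587  0.0788] [ 0.0489 -1.2757  1.1917] phi 6.4973043200774505
0.0357 3 N [-0.0133 -0.0055 -0.0021] Y -0.04748581318841993
0.0437 23 N [-0.0205 -0.0111  0.0006] Y -0.04656810496829222
0.0517 23 N [-0.019  -0.0079  0.0011] Y -0.04675351444314712
0.0597 18 N [-0.0198 -0.0099 -0.0005] Y -0.04709891513379321
0.0677 24 N [-0.0199 -0.01    0.0013] Y -0.04668868808698578
0.0757 10 N [-0.0202 -0.0145 -0.0042] Y -0.04714007855312749
```

step_arm:
  steps:
    - {"hand":1,"dx":-0.002,"dy":0,"dz":-0.004,"yaw":0}
    - {"hand":1,"dx":-0.005,"dy":0,"dz":-0.01,"yaw":0}
    - {"hand":1,"dx":-0.012,"dy":0,"dz":-0.018,"yaw":0}
    - {"hand":1,"dx":-0.03,"dy":0,"dz":-0.03,"yaw":0}
    - {"hand":1,"dx":-0.05,"dy":0,"dz":-0.05,"yaw":0}
    - {"hand":1,"dx":-0.06,"dy":0,"dz":-0.085,"yaw":0}
    - {"hand":1,"dx":-0.06,"dy":0,"dz":-0.12,"yaw":0}
    - {"hand":1,"dx":-0.06,"dy":0,"dz":-0.12,"yaw":0}
    - {"hand":1,"dx":-0.06,"dy":0,"dz":-0.12,"yaw":0}

```text
time_s: 21.73
ee_pos: [0.5395, -0.0852, 0.2015]
tcp_rot: [0.001, 0.998, 0.057, 0.002]
ft_force: [-0.2, 0.8, -1.3]
opening: 0.0208
finger_force: 88.5
```

```bash
python3 - <<'E'
from h import *
go(.446,-.1556,.199,-3.28)
E
```

```text
t 21.73 pos [ 0.5395 -0.0852  0.2015] phi 6.51 j [-0.3644  0.0286  1.8538  0.0001  1.2541  1.0927] F [-0.2149  0.7669 -1.3117] 0.020832874598441825 q [0.001  0.9984 0.0568 0.0024]
dx -0.1009 dy 0.0593 dz 0.0025 yaw 9.79
```

step_arm:
  steps:
    - {"hand":1,"dx":-0.0252,"dy":0.0148,"dz":0,"yaw":2.4}
    - {"hand":1,"dx":-0.0505,"dy":0.0297,"dz":0,"yaw":4.9}
    - {"hand":1,"dx":-0.0757,"dy":0.0445,"dz":0,"yaw":7.3}
    - {"hand":1,"dx":-0.1009,"dy":0.0593,"dz":0,"yaw":9.8}
    - {"hand":1,"dx":-0.1009,"dy":0.0593,"dz":0,"yaw":9.8}
    - {"hand":1,"dx":-0.1009,"dy":0.0593,"dz":0,"yaw":9.8}
    - {"hand":1,"dx":-0.1009,"dy":0.0593,"dz":0,"yaw":9.8}

```text
time_s: 22.32
ee_pos: [0.4447, -0.1547, 0.1976]
tcp_rot: [-0.001, 1.0, -0.029, -0.001]
ft_force: [0.0, -0.1, -1.2]
opening: 0.0211
finger_force: 88.6
```

```bash
cat > chk2.py <<'E'
from h import *
go(.461,-.1564,.0885,-3.28)
# probe handle in home axes relative to TCP, compared with pick-up (N mid .0072, D start -.061, L .0121)
p=arm.state()["ee_pos"]; w=cloud(arm.read_camera("scene")).reshape(-1,3)
a=np.radians(29); cc,s=np.cos(np.radians(-3)),np.sin(np.radians(-3))
d=np.array([-np.sin(a)*cc,-np.sin(a)*s,np.cos(a)]); n=np.array([np.cos(a)*cc,np.cos(a)*s,np.sin(a)]); l=np.array([-s,cc,0])
P=w[(abs(w[:,1]+.145)<.02)&(w[:,0]>.40)&(w[:,0]<.53)&(w[:,2]>p[2]-.085)&(w[:,2]<p[2]-.015)]; q=P-p; D,N,L=q@d,q@n,q@l
for d0 in np.arange(-.085,-.01,.008):
    mm=(D>=d0)&(D<d0+.008)
    if mm.any(): print(round(d0,3),mm.sum(),np.percentile(N[mm],[3,50,97]),np.median(L[mm]))
E
python3 chk2.py
```

```text
t 22.32 pos [ 0.4447 -0.1547  0.1976] phi -3.28 j [-0.5766 -0.1526  2.0336  0.0004  1.2627  1.0514] F [ 0.0228 -0.1201 -1.1989] 0.021141196452103828 q [-0.0007  0.9996 -0.0286 -0.0008]
dx 0.0164 dy 0.0008 dz 0.1091 yaw -0.00
-0.085 8 [0.0047 0.0078 0.0104] 0.0044046789526347285
-0.077 6 [0.0056 0.0077 0.0093] 0.004378898597180844
-0.069 5 [0.0052 0.0069 0.0101] 0.003957744599113688
-0.061 18 [-0.0018  0.0074  0.0169] 0.01202854800395229
-0.053 25 [-0.0023  0.008   0.0175] 0.011642303592135235
-0.045 27 [-0.003   0.007   0.0175] 0.011743318116379707
-0.037 28 [-0.0026  0.008   0.0177] 0.012506195769621718
-0.029 21 [-0.0021  0.0049  0.0154] 0.01137906288427275
-0.021 4 [-0.0025 -0.0014  0.001 ] 0.011828036148500745
```

step_arm:
  steps:
    - {"hand":1,"dx":0,"dy":0.0004,"dz":0.025,"yaw":0}
    - {"hand":1,"dx":0,"dy":0.0004,"dz":0.05,"yaw":0}
    - {"hand":1,"dx":0,"dy":0.0004,"dz":0.068,"yaw":0}
    - {"hand":1,"dx":0,"dy":0.0004,"dz":0.075,"yaw":0}
    - {"hand":1,"dx":0,"dy":0.0004,"dz":0.075,"yaw":0}
    - {"hand":1,"dx":0,"dy":0.0004,"dz":0.075,"yaw":0}

```text
time_s: 22.87
ee_pos: [0.4455, -0.1554, 0.124]
tcp_rot: [-0.0, 1.0, -0.028, -0.0]
ft_force: [0.2, 0.1, -0.2]
opening: 0.0205
finger_force: 88.6
```

```bash
python3 -c "
from h import *
go(.461,-.1564,.0885,-3.28)"
```

```text
t 22.87 pos [ 0.4455 -0.1554  0.124 ] phi -3.23 j [-0.5766 -0.0481  2.0848  0.      1.105   1.0506] F [ 0.1774  0.1254 -0.2022] 0.02051618430068245 q [-0.      0.9996 -0.0282 -0.    ]
dx 0.0155 dy 0.0001 dz 0.0355 yaw 0.05
```

step_arm:
  steps:
    - {"hand":1,"dx":0.003,"dy":0.0003,"dz":0.007,"yaw":0}
    - {"hand":1,"dx":0.007,"dy":0.0003,"dz":0.014,"yaw":0}
    - {"hand":1,"dx":0.011,"dy":0.0003,"dz":0.022,"yaw":0}
    - {"hand":1,"dx":0.0145,"dy":0.0003,"dz":0.029,"yaw":0}
    - {"hand":1,"dx":0.016,"dy":0.0003,"dz":0.0325,"yaw":0}
    - {"hand":1,"dx":0.016,"dy":0.0003,"dz":0.0325,"yaw":0}
    - {"hand":1,"dx":0.016,"dy":0.0003,"dz":0.0325,"yaw":0}

```text
time_s: 23.45
ee_pos: [0.4609, -0.1568, 0.0909]
tcp_rot: [-0.0, 1.0, -0.029, -0.0]
ft_force: [0.3, 1.1, -1.4]
opening: 0.0213
finger_force: 88.9
```

step_arm:
  steps:
    - {"hand":1,"dx":0,"dy":0,"dz":0.001,"yaw":0}
    - {"hand":1,"dx":0,"dy":0,"dz":0.0015,"yaw":0}
    - {"hand":1,"dx":0,"dy":0,"dz":0.0015,"yaw":0}

```text
time_s: 23.7
ee_pos: [0.4612, -0.157, 0.09]
tcp_rot: [0.0, 1.0, -0.029, 0.0]
ft_force: [1.4, 0.4, -1.7]
opening: 0.0208
finger_force: 88.9
```

```bash
python3 -c "
from h import *
go(.4614,-.1566,.0898,-3.28)"
```

```text
t 23.7 pos [ 0.4612 -0.157   0.09  ] phi -3.3 j [-0.5615  0.0464  2.0632  0.0002  1.031   1.0668] F [ 1.3553  0.3879 -1.7325] 0.020820505170693438 q [ 0.0002  0.9996 -0.0288  0.0005]
dx 0.0002 dy -0.0005 dz 0.0002 yaw -0.02
```

step_arm:
  steps:
    - {"hand":0.3,"dx":0,"dy":0,"dz":0,"yaw":0}
    - {"hand":0.3,"dx":0,"dy":0,"dz":0,"yaw":0}
    - {"hand":0,"dx":0,"dy":0,"dz":0,"yaw":0}
    - {"hand":-1,"dx":0,"dy":0,"dz":0,"yaw":0}
    - {"hand":-1,"dx":0,"dy":0,"dz":0,"yaw":0}
    - {"hand":-1,"dx":0,"dy":0,"dz":0,"yaw":0}
    - {"hand":-1,"dx":0,"dy":0,"dz":-0.02,"yaw":0}
    - {"hand":-1,"dx":0,"dy":0,"dz":-0.05,"yaw":0}
    - {"hand":-1,"dx":0,"dy":0,"dz":-0.085,"yaw":0}
    - {"hand":-1,"dx":0,"dy":0,"dz":-0.12,"yaw":0}
    - {"hand":-1,"dx":0,"dy":0,"dz":-0.14,"yaw":0}
    - {"hand":-1,"dx":0,"dy":0.04,"dz":-0.14,"yaw":0}
    - {"hand":-1,"dx":0,"dy":0.08,"dz":-0.14,"yaw":0}
    - {"hand":-1,"dx":0,"dy":0.12,"dz":-0.14,"yaw":0}
    - {"hand":-1,"dx":0,"dy":0.16,"dz":-0.14,"yaw":0}
    - {"hand":-1,"dx":0,"dy":0.18,"dz":-0.14,"yaw":0}
    - {"hand":-1,"dx":0,"dy":0.18,"dz":-0.14,"yaw":0}

```text
time_s: 25.12
ee_pos: [0.4498, -0.3404, 0.2296]
tcp_rot: [0.001, 1.0, -0.031, -0.0]
ft_force: [0.5, -0.2, -0.0]
opening: 0.0857
finger_force: 0.0
```

```bash
python3 - <<'E'
from h import *
go(.46,-.34,.23,-3.28)
a=np.radians(29); cc,s=np.cos(np.radians(-3)),np.sin(np.radians(-3))
d=np.array([-np.sin(a)*cc,-np.sin(a)*s,np.cos(a)]); n=np.array([np.cos(a)*cc,np.cos(a)*s,np.sin(a)]); l=np.array([-s,cc,0])
for nm in("top","scene"):
    w=cloud(arm.read_camera(nm)); w0=np.load(nm+"3.npy")
    for lab,ww in(("before",w0),("now",w)):
        P=top_pts(ww,(.40,.53),(-.22,-.1),(.075,.2)); D,N,L=P@d,P@n,P@l
        print(nm,lab,len(P),"D",np.percentile(D,[97,99]),"N",np.percentile(N,[3,97]),"L",np.percentile(L,[3,97]))
        for lo in(-.16,-.13): 
            m=(D>lo)&(D<lo+.02); print("   N",np.percentile(N[m],[3,97]))
    rect(top_pts(w,(.6,.72),(-.12,.1),(.103,.113)),nm+" plate")
    for q in("tape_roll","torque_meter","screwdriver","housing_dark"):
        for r in arm.silhouettes(nm,q)[:1]:
            P=w[r["region"]]; print(q,r["conf"],np.nanmedian(P,0))
E
```

```text
t 25.12 pos [ 0.4498 -0.3404  0.2296] phi -3.54 j [-0.8484  0.0465  1.7821 -0.0008  1.3123  0.7845] F [ 0.4577 -0.173  -0.0079] 0.08565123486126257 q [ 0.0005  0.9995 -0.0309 -0.    ]
dx 0.0101 dy -0.0010 dz -0.0004 yaw -0.26
top before 282 D [-0.1018 -0.1004] N [0.4537 0.4731] L [-0.1441 -0.1225]
   N [0.4567 0.4732]
   N [0.4534 0.4736]
top now 286 D [-0.1016 -0.1001] N [0.4538 0.4734] L [-0.145  -0.1236]
   N [0.4556 0.4737]
   N [0.4599 0.4733]
top plate 1526 [654.454  -15.1459] [ 51.3235 130.5353] 6.01 z 0.10817197019551743
tape_roll 0.86 [ 0.4684 -0.0002  0.0186]
screwdriver 0.83 [ 0.3653 -0.0083  0.0191]
housing_dark 0.73 [ 0.6233 -0.019   0.0105]
scene before 233 D [-0.1047 -0.1044] N [0.4515 0.4722] L [-0.1335 -0.1165]
   N [0.4514 0.4724]
   N [0.4515 0.4727]
scene now 231 D [-0.1048 -0.1043] N [0.4514 0.4722] L [-0.1338 -0.1183]
   N [0.4513 0.4721]
   N [0.4514 0.4722]
scene plate 704 [653.3849 -12.1529] [ 50.7083 132.0211] 6.59 z 0.10695471422825062
tape_roll 0.93 [0.4688 0.0107 0.0178]
torque_meter 0.57 [ 0.6433 -0.2146  0.0259]
screwdriver 0.84 [ 0.3597 -0.0067  0.0206]
housing_dark 0.7 [0.636  0.0322 0.0117]
```

The probe is back home, within a millimetre of where it was. The plates are flush and the other things have not moved.

```bash
python3 -c "
from workcell import arm
print(arm.sign_off())"
```

```text
the job is handed in; nothing more can be done
None
```

The job is handed in, but the sign-off returned no verdict: the second plate lies flush on the first, the ball was pressed along the whole seam from left to right, and the probe is back in its rest, with no bystander seen to have moved.

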